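# Stand up the toppled cleaner bottles and scan them in

### The arm

A 6-joint arm with a two-finger parallel gripper is mounted at the origin on the work surface. World frame = base frame: x ahead of the robot, y to its left, z up, the work surface at z = 0. Lengths are in m, angles in rad, forces in N, time in s.
With the tool pointing down it reaches from about 0.325 to 1 m from the base axis. Payload 5.1 kg.
Tool frame: the origin (TCP) lies midway between the tips of the shut fingers; the grasp point (between the pads) lies 19 mm behind it (env.grip_point_offset is the distance from the TCP to the grasp point, in m); z points along the fingers, y is the line along which they close (so a half turn about z gives the same grasp; the last joint's range is limited). The gripper opens to 85 mm and grips with 20 to 120 N. Pads are 22 mm wide; open, the fingers measure 114 mm over their backs; the gripper's body (76 mm by 85 mm) begins 54 mm behind the grasp point. The pads swing forward as they close: fully open they stand 13 mm farther back than shut.
Start: joints at [-0.083, 0.124, 1.65, -0, 1.367, -0.083], TCP at [0.65, -0, 0.21] pointing down, gripper open.
Joint ranges: [-2.61, 2.61], [-1.02, 2.33], [0.03, 2.71], [-1.35, 4.49], [0.32, 2.68], [-2.91, 2.91]. Speed limits (rad/s): [2.57, 2.57, 3.14, 3.14, 3.14, 3.14].

### API

Orientations are given as a rotation vector (axis times angle).
In Python, from cell import env gives the robot as it stands.
- The arm moves only by the tool move_arm, never from a script. Its argument "commands" is a list of rows, each a list of 3 entries, a list of its own where there are three numbers: the shift along the tool's x, y, z in mm, then the turn, a rotation vector about the tool's x, y, z in units of 5 degrees (1.0 is 5 degrees), then the closure, from -1 (fully open) to 1 (shut). A call has 1 to 10 rows; each row is the pose to reach, as a shift and turn from the pose commanded when the call began, along the tool's axes at that moment; what a row does not reach only later rows make up. A row lasts 1/12 s, in which the tool goes at most 41.7 mm and 7.16 degrees, less where a joint would pass 70% of its speed; a pose out of reach is approached as far as the arm can. A call with a gripper value outside its range is refused whole. The fingers move at their own pace and stop on an object; "squeeze" is the grip in N (left out, the last holds). Time passes only in rows, so rows that repeat a pose let the fingers close. It gives the time, the measured TCP pose, the force and the opening at its end, in the units of the state.
- env.get_state(): the state, without advancing time (a new reading comes with each control period).
- env.camera(name): name is "scene" or "side" or "wrist"; returns the picture (400x640x3 uint8, red, green, blue); there is no depth.
- env.camera_params(name): a dict with "fx", "fy", "cx", "cy" (pixels), "dist" ([k1, k2, p1, p2, k3] as OpenCV has them; the pictures are not rectified), "T" (4x4, takes a point from camera to world coordinates). Camera axes: x right, y down, z forward; pixel columns grow to the right and rows downward; lengths in m; the calibration is good to about 2 mm. A picture is of the moment at which its call begins: read the wrist's pose just before it. camera_params takes no time and is no camera call; for the wrist camera it gives the pose at the moment of the call.
- env.job_done(): hands the job in, once; it reports no verdict.
The state is a dict: "clock": time; "joint_positions": joint angles; "joint_vel": joint speeds; "joint_efforts": joint torques, N m; "tcp_pos": TCP position; "eef_rot": TCP orientation; "contact_force": force on the tool from outside, world axes, zero at the start; "moment": the same for the moment, N m; "grip_width": opening from 0.0 (shut) to 1.0 (fully open).
Only numpy, scipy, OpenCV 4.12 (cv2) and the standard library are available. Lean on these libraries where they do the work, as an engineer would, in place of code of your own. Each camera call takes 0.05 s, during which the arm holds its last target. There are 200 camera calls.

### The job

Stand every toppled cleaner bottle upright on the black mat, all of its base on the mat, and let go of it. Then pick up the scanner and hold it level and steady for two seconds, square to the striped label on the sign with its window about 10 cm from it, to book them in, and lay the scanner back on its rest the way it lay, with the bottles still standing on the mat. Leave everything else where it is.

Things in the scene. Friction and masses are not known exactly. Their poses are not given: they have to be found in the camera images.
- bottle1: a square grey plastic bottle with a round white screw cap and paper labels, 160 mm long, lying on one of its flat sides at the start. Origin on its axis, half way along (80 mm above its base); z runs along the axis from base to cap. Body 60 x 60 mm square and 115 mm long (z -80 to +35), neck 28 mm across, cap 34 mm across and 34 mm long (z +46 to +80, its middle at z +63). About 0.2 kg (0.14 to 0.28). None if absent today.
- bottle2: a square grey plastic bottle with a round white screw cap and paper labels, 160 mm long, lying on one of its flat sides at the start. Origin on its axis, half way along (80 mm above its base); z runs along the axis from base to cap. Body 60 x 60 mm square and 115 mm long (z -80 to +35), neck 28 mm across, cap 34 mm across and 34 mm long (z +46 to +80, its middle at z +63). About 0.2 kg (0.14 to 0.28). None if absent today.
- bottle3: a square grey plastic bottle with a round white screw cap and paper labels, 160 mm long, lying on one of its flat sides at the start. Origin on its axis, half way along (80 mm above its base); z runs along the axis from base to cap. Body 60 x 60 mm square and 115 mm long (z -80 to +35), neck 28 mm across, cap 34 mm across and 34 mm long (z +46 to +80, its middle at z +63). About 0.2 kg (0.14 to 0.28). None if absent today.
- bottle4: a square grey plastic bottle with a round white screw cap and paper labels, 160 mm long, lying on one of its flat sides at the start. Origin on its axis, half way along (80 mm above its base); z runs along the axis from base to cap. Body 60 x 60 mm square and 115 mm long (z -80 to +35), neck 28 mm across, cap 34 mm across and 34 mm long (z +46 to +80, its middle at z +63). About 0.2 kg (0.14 to 0.28). None if absent today.
- mat: a thin black rubber mat fixed on the bench, 140 mm (its x) by 420 mm (its y), 4 mm thick. Origin at the centre of its underside, z up. Bottles stand on it in a row along y
- scanner: a black handheld label scanner lying level on its rest, 180 mm long, about 0.16 kg. x points forward, out of its window, z up. Origin on the underside, in the middle of its hold: the handle (30 mm wide, 34 mm high) runs from x -75 to +55, the grey head (54 mm wide, 44 mm high) from x +55 to +105. It balances at about x +32
- nose (a point): centre of the scanner's window, at x +105, y 0, z +22 mm on the scanner; same axes as the scanner; the beam leaves along +x
- rest: the scanner's rest, a grey block fixed on the bench, 130 mm (x) by 75 mm (y), 30 mm high, with four posts 12 mm high, centred at x -50 and +36, y +-24 mm; the sides are free of posts (12 mm long along x) from x -44 to +30 mm, and 40 mm is clear between them across y. Origin under its centre, z up. The scanner lies on it between the posts, its origin 30 mm straight above the rest's origin, its axes the same as the rest's, its head sticking out at the rest's +x end
- label (a point): centre of a striped white label, 94 x 64 mm, on the front of an upright steel sign fixed on the bench, its face towards the robot side; 100 mm above the bench. Its x points horizontally into the sign (the way the beam must go), z up. The sign board is 110 mm wide and its top is 140 mm high
- tape: bystander, leave it alone: a roll of grey tape lying flat, 100 mm across, 45 mm high. Origin under its centre
- mug: bystander, leave it alone: a white mug, 80 mm across, 90 mm high. Origin under its centre
- funnel: bystander, leave it alone: an orange funnel standing on its mouth, 110 mm across and high. Origin under its centre
- wrench: bystander, leave it alone: a steel wrench lying flat
- screwdriver: bystander, leave it alone: a screwdriver lying flat
- can: bystander, leave it alone: a metal can, 68 mm across, 110 mm high. Origin under its centre
- carton: bystander, leave it alone: a cardboard carton 120 x 90 x 60 mm. Origin under its centre
Mind the look-alikes: they are no part of the job. Leave any orange or purple look-alike of the bottle2 alone.

How it is judged:
On the way, in this order (a step that is already met when the one before it is completed fails the run):
1. every bottle present stands upright on the mat, let go (angle between each of bottle1, bottle2, bottle3, bottle4's own z axis and vertical below 0.1 rad and x of bottle1 in the frame of mat between -0.055 and 0.055 m and y of bottle1 in the frame of mat between -0.195 and 0.195 m and z of bottle1 in the frame of mat between 0.074 and 0.094 m and linear speed of each of bottle1, bottle2, bottle3, bottle4 below 0.03 m/s and contact force between each of bottle1, bottle2, bottle3, bottle4 and the fingers below 0.5 N and x of bottle2 in the frame of mat between -0.055 and 0.055 m and y of bottle2 in the frame of mat between -0.195 and 0.195 m and z of bottle2 in the frame of mat between 0.074 and 0.094 m and x of bottle3 in the frame of mat between -0.055 and 0.055 m and y of bottle3 in the frame of mat between -0.195 and 0.195 m and z of bottle3 in the frame of mat between 0.074 and 0.094 m and x of bottle4 in the frame of mat between -0.055 and 0.055 m and y of bottle4 in the frame of mat between -0.195 and 0.195 m and z of bottle4 in the frame of mat between 0.074 and 0.094 m), for 0.3 s.
2. the scanner is held steady, aimed square at the label from about 10 cm (x of label in the frame of nose between 0.05 and 0.16 m and y of label in the frame of nose between -0.025 and 0.025 m and z of label in the frame of nose between -0.025 and 0.025 m and angle between the x axis of scanner and the x axis of label, either way round below 0.3 rad and angle between scanner's own z axis and vertical below 0.3 rad and linear speed of scanner below 0.03 m/s and angular speed of scanner below 0.15 rad/s), for 1.5 s.
At the end, for the whole second after the job is handed in: Each bottle present stands at rest on the mat, tilt under 0.1 rad, axis within 55 mm (mat x) and 195 mm (mat y) of its centre; the scanner lies at rest on its rest, within 25 mm along, 15 mm across and 0.2 rad, head at the +x end. (Aimed before: label 50 to 160 mm ahead, 25 mm off beam.) (all of step 1 and x of scanner in the frame of rest between -0.025 and 0.025 m and y of scanner in the frame of rest between -0.015 and 0.015 m and z of scanner in the frame of rest between 0.025 and 0.036 m and angle between scanner's own z axis and vertical below 0.1 rad and angle between the x axis of scanner and the x axis of rest, either way round below 0.2 rad and x of nose in the frame of rest above 0.05 m and linear speed of scanner below 0.03 m/s); the robot touches nothing.
It fails at once if a bystander is moved more than 5 cm (distance of any of tape, mug, funnel, wrench, screwdriver, can, carton from where it was at the start of the episode above 0.05 m).
Of bottle1, bottle2, bottle3, bottle4 only 3 to 4 are there at a start; the rules pass over those that are not, and their reading is None.
At some moment in a run one of bottle1, bottle2, bottle3, bottle4 may be knocked a few centimetres aside while the robot is not near it.
It also fails if it takes over 210 s, if anything falls off the work surface, if the arm or the gripper's body presses on something with over 40 N, if the wrist force passes 120 N, or if a joint passes its speed limit or range.

## Working session

There is one attempt and no reset: what is moved stays moved. The work goes in short steps, Python scripts to look and compute and a tool call to move; the robot and the scene stay as the last step left them, time stands still between calls to the robot, and variables do not carry over. Pictures are saved under pics/ and viewed, on a budget of 14 in all, crops included, one or two more only if the job needs it, and the job is handed in when it is done.

Besides the shell and the picture viewer there is one more tool, called after "Call:" as name([rows], argument=value, ...), one row to a line, values as JSON. move_arm: Moves the arm, as the interface text tells. Its arguments: {"type":"object","properties":{"commands":{"type":"array","items":{"type":"array"}},"squeeze":{"type":"number"}},"required":["commands"]}

```bash
ls; mkdir -p pics
cat > h.py <<'E'
import numpy as np, cv2
from scipy.spatial.transform import Rotation as R
from cell import env
def par(n):
    p=env.camera_params(n); K=np.array([[p['fx'],0,p['cx']],[0,p['fy'],p['cy']],[0,0,1]]); return K,np.array(p['dist'],float),np.array(p['T'])
def ray(P,uv):
    K,d,T=P; n=cv2.undistortPoints(np.array(uv,float).reshape(-1,1,2),K,d).reshape(-1,2)
    return T[:3,3],(np.c_[n,np.ones(len(n))])@T[:3,:3].T
def onz(P,uv,z):
    o,d=ray(P,uv); return o+d*((z-o[2])/d[:,2])[:,None]
def proj(P,X):
    K,d,T=P; Ti=np.linalg.inv(T); r=cv2.Rodrigues(Ti[:3,:3])[0]
    return cv2.projectPoints(np.array(X,float).reshape(-1,1,3),r,Ti[:3,3],K,d)[0].reshape(-1,2)
def tri(P1,uv1,P2,uv2):
    o1,d1=ray(P1,uv1);o2,d2=ray(P2,uv2);out=[]
    for a,b in zip(d1,d2):
        s=np.linalg.lstsq(np.c_[a,-b],o2-o1,rcond=None)[0];p=o1+a*s[0];q=o2+b*s[1];out.append(np.r_[(p+q)/2,np.linalg.norm(p-q)])
    return np.array(out)
def save(n,im): cv2.imwrite(f'pics/{n}.png',im[:,:,::-1])
E
python3 - <<'E'
from h import *
np.set_printoptions(precision=3,suppress=True)
import pickle
D={}
for n in ['scene','side','wrist']:
    P=par(n);im=env.camera(n);save(n+'0',im);D[n]=P;print(n,P[2].tolist(),P[0][0,0])
pickle.dump(D,open('P0.pkl','wb'));print(env.get_state())
E
```

```text
pics
scene [[0.40325327940823463, 0.614983527845243, -0.6776297315832028, 1.4571246800175857], [0.9150483465121931, -0.2640648494989754, 0.30488732148842246, -0.5312769395390541], [0.008562487477687302, -0.7430107776729101, -0.6692246768239287, 1.0443934701437276], [0.0, 0.0, 0.0, 1.0]] 511.36093195427736
side [[0.8386692181470079, -0.4165772675830203, 0.3508522804055161, 0.10093253104885881], [-0.5444824313329261, -0.6257332345641076, 0.5585667382969782, -0.7557385216116499], [-0.01314627333017827, -0.6594856323643479, -0.7516022060921083, 0.964431303991068], [0.0, 0.0, 0.0, 1.0]] 431.0181575901733
wrist [[0.9999986299475616, 0.0006977333071952846, -0.0015010900138321761, 0.6504654588287685], [0.0002653057300963574, -0.962658401206078, -0.2707189173298106, 0.0683438341181581], [-0.0016339265182909403, 0.27071814818291606, -0.9626572674262337, 0.3724655230585358], [0.0, 0.0, 0.0, 1.0]] 304.73549757347877
{'clock': 0.15, 'joint_positions': array([-0.083,  0.124,  1.651, -0.   ,  1.368, -0.083]), 'joint_vel': array([ 0.001, -0.   , -0.007,  0.002,  0.001,  0.002]), 'joint_efforts': array([  0.   , -42.423, -36.601,  -0.   ,   0.005,  -0.   ]), 'tcp_pos': array([0.649, 0.   , 0.209]), 'eef_rot': array([-2.221, -2.221,  0.002]), 'contact_force': array([-0.248,  0.602,  1.325]), 'moment': array([ 0.002, -0.003,  0.032]), 'grip_width': 1.0016311321224687}
```

View pics/scene0.png

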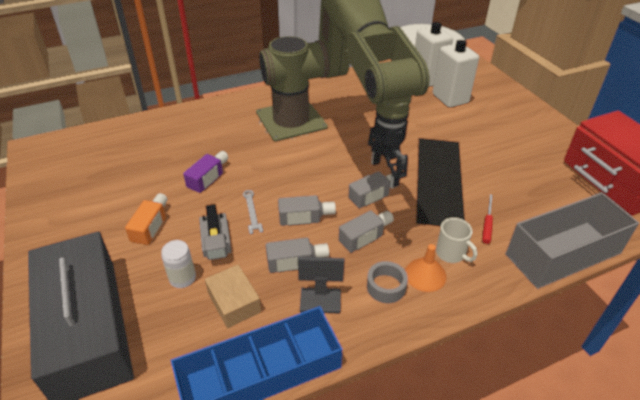

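View pics/side0.png

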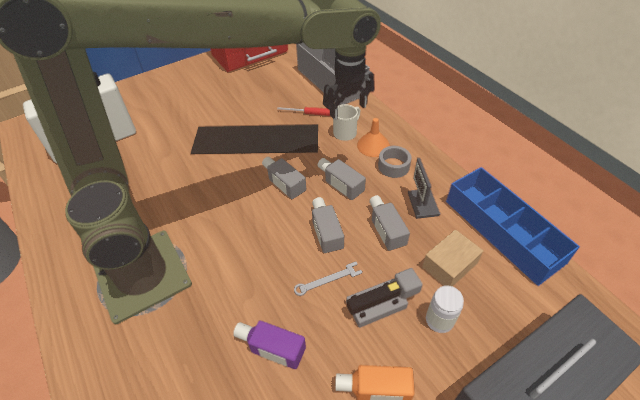

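Scene: four grey bottles (at about (300,210), (290,255), (362,232), (370,190)), mat (440,180), scanner on rest (213,232), sign (321,280). The side view agrees: bottles at (328,225), (388,222), (342,178), (285,176), mat (256,140), scanner (385,295), sign (422,190). I'll zoom in for corner picks.

Run:
```python
import cv2
for n,(x0,y0,w,h) in {'scene':(190,130,290,190),'side':(185,110,270,220)}.items():
    s=800/w if n=='scene' else 2.7
    im=cv2.imread(f'pics/{n}0.png')[y0:y0+h,x0:x0+w];im=cv2.resize(im,None,fx=s,fy=s,interpolation=cv2.INTER_CUBIC)
    for k in range((x0//20+1)*20,x0+w,20): cv2.line(im,(int((k-x0+.5)*s),0),(int((k-x0+.5)*s),6),(0,255,0),1);cv2.putText(im,str(k),(int((k-x0)*s)-10,16),0,.35,(0,255,255),1)
    for k in range((y0//20+1)*20,y0+h,20): cv2.line(im,(0,int((k-y0+.5)*s)),(6,int((k-y0+.5)*s)),(0,255,0),1);cv2.putText(im,str(k),(8,int((k-y0)*s)+4),0,.35,(0,255,255),1)
    print(s,im.shape);cv2.imwrite(f'pics/{n}0z.png',im)
```

```text
2.7586206896551726 (524, 800, 3)
2.7 (594, 729, 3)
```

View pics/scene0z.png

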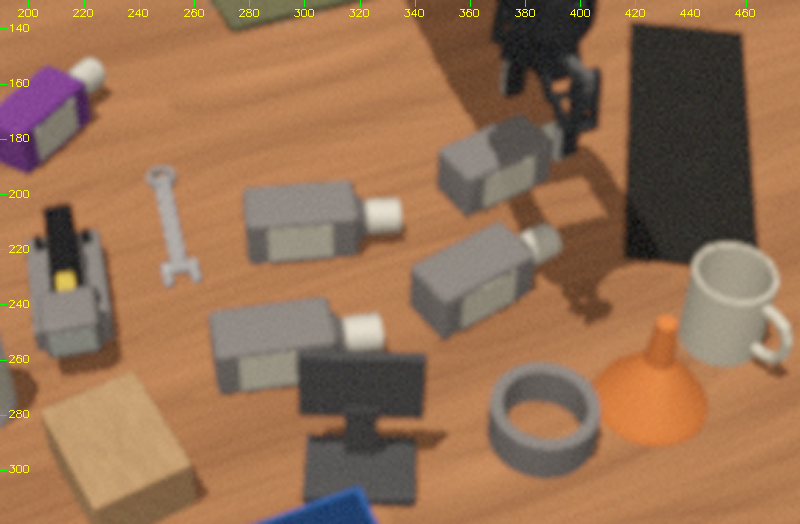

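View pics/side0z.png

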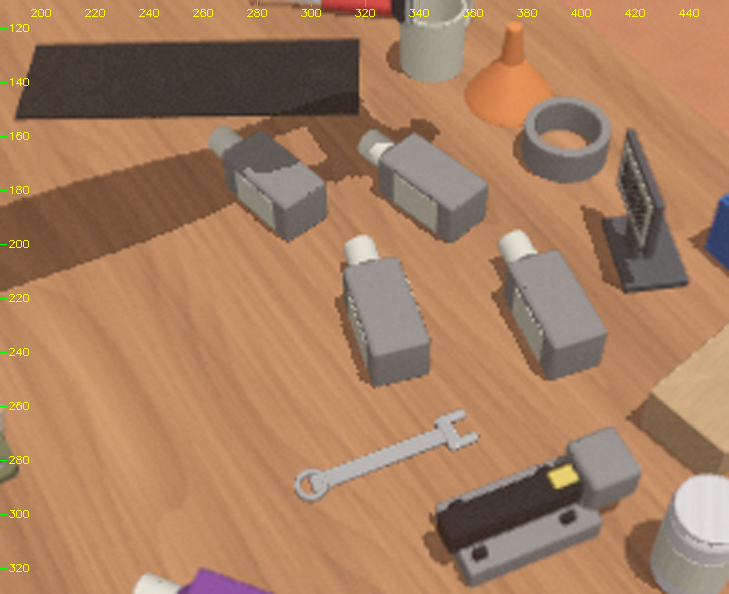

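Run:
```python
from h import *; import pickle
np.set_printoptions(precision=3,suppress=True)
D=pickle.load(open('P0.pkl','rb'))
S=lambda a:(np.array(a)+.5)/2.75862-.5+[190,130]
Q=lambda a:(np.array(a)+.5)/2.7-.5+[185,110]
# order base-far, base-near, sh-far, sh-near
L={'A':([(246,190),(250,233),(352,182),(362,226)],[(370,349),(429,340),(345,273),(399,258)]),
'B':([(210,312),(218,352),(328,299),(342,341)],[(549,347),(605,332),(508,279),(560,252)]),
'C':([(412,262),(440,300),(504,224),(528,264)],[(450,212),(487,188),(383,161),(416,134)]),
'D':([(439,150),(464,178),(521,117),(548,153)],[(290,208),(325,179),(229,165),(260,133)]),
'mat':([(631,25),(741,34),(757,265),(626,258)],[(15,119),(37,45),(359,39),(359,115)]),
'scan':([(42,330),(98,326),(46,210),(71,206)],[(638,467),(612,428),(447,526),(436,507)]),
'signtop':([(301,349),(425,354)],[(663,215),(630,130)])}
for k,(a,b) in L.items():
    t=tri(D['scene'],S(a),D['side'],Q(b));print(k);print(t)
    if k in 'ABCD':
        ax=t[2:,:2].mean(0)-t[:2,:2].mean(0);u=ax/np.linalg.norm(ax);c=t[:2,:2].mean(0)
        for z,P,Z in ((0.06,'scene',S(a)),(0.06,'side',Q(b))):
            q=onz(D[P],Z,z);v=q[2:,:2].mean(0)-q[:2,:2].mean(0);print('  ',P,q[:,:2].mean(0),np.degrees(np.arctan2(v[1],v[0])),np.linalg.norm(v))
        print('  len',np.linalg.norm(ax),'ang',np.degrees(np.arctan2(u[1],u[0])),'body mid',t[:,:2].mean(0),'capmid',c+u*.143)
    else: print('  ctr',t.mean(0))
```

```text
A
[[ 0.435 -0.201  0.058  0.006]
 [ 0.49  -0.218  0.052  0.004]
 [ 0.466 -0.099  0.054  0.004]
 [ 0.524 -0.112  0.05   0.   ]]
   scene [ 0.485 -0.16 ] 72.48591730165818 0.11076029775230749
   side [ 0.476 -0.161] 72.24067839594386 0.10204984267412341
  len 0.10897395852878784 ang 72.54613229872285 body mid [ 0.479 -0.157] capmid [ 0.505 -0.073]
B
[[ 0.579 -0.291  0.056  0.004]
 [ 0.633 -0.305  0.06   0.003]
 [ 0.603 -0.187  0.046  0.012]
 [ 0.664 -0.196  0.056  0.007]]
   scene [ 0.623 -0.244] 74.29687716273038 0.1128941940835167
   side [ 0.617 -0.251] 76.73662482784958 0.09844612876852257
  len 0.10966876168651003 ang 75.64545718670442 body mid [ 0.62  -0.245] capmid [ 0.642 -0.159]
C
[[ 0.6   -0.093  0.059  0.004]
 [ 0.654 -0.088  0.058  0.   ]
 [ 0.585  0.015  0.055  0.007]
 [ 0.638  0.02   0.054  0.01 ]]
   scene [ 0.622 -0.038] 95.60501289394064 0.10415741080329793
   side [ 0.617 -0.039] 99.0400034358691 0.10816918562503099
  len 0.10924033291292978 ang 97.87620998380598 body mid [ 0.619 -0.036] capmid [0.607 0.051]
D
[[0.462 0.004 0.06  0.003]
 [0.512 0.011 0.064 0.006]
 [0.442 0.111 0.051 0.012]
 [0.495 0.124 0.049 0.011]]
   scene [0.482 0.059] 93.87472012095593 0.10344390731010425
   side [0.476 0.059] 103.67585929244697 0.10028778996207159
  len 0.1116577112847479 ang 99.55442243565965 body mid [0.478 0.062] capmid [0.463 0.148]
mat
[[ 0.279  0.367 -0.     0.002]
 [ 0.354  0.481  0.004  0.002]
 [ 0.702  0.252  0.011  0.003]
 [ 0.632  0.14   0.001  0.003]]
  ctr [0.492 0.31  0.004 0.003]
scan
[[ 0.555 -0.444  0.074  0.004]
 [ 0.565 -0.396  0.067  0.   ]
 [ 0.388 -0.397  0.064  0.009]
 [ 0.391 -0.374  0.062  0.005]]
  ctr [ 0.475 -0.402  0.067  0.005]
signtop
[[ 0.725 -0.262  0.137  0.012]
 [ 0.772 -0.164  0.142  0.001]]
  ctr [ 0.749 -0.213  0.14   0.006]
```

```bash
cat >> h.py <<'E'
Z=np.array([0,0,1.])
def fr(x,y,z): return np.c_[x,y,z]
def cur():
    s=env.get_state(); return np.array(s['tcp_pos']),R.from_rotvec(s['eef_rot']).as_matrix()
def hd(deg): return np.array([np.cos(np.radians(deg)),np.sin(np.radians(deg)),0])
def grasp(mid,ang,t=30,g=.037,hz=.036):
    u=hd(ang);t=np.radians(t);z=-Z*np.cos(t)-u*np.sin(t);x=u*np.cos(t)-Z*np.sin(t)
    return np.r_[mid,hz]+g*u+.019*z, fr(x,np.cross(z,x),z)
def place(s,p=56.8,t=30,h=.100):   # h: grasp point height
    P=hd(p);t=np.radians(t);z=np.cos(t)*P-np.sin(t)*Z;x=np.cos(t)*Z+np.sin(t)*P
    return np.array([.492,.310,h])+s*np.array([.837,-.547,0])+.019*z, fr(x,np.cross(z,x),z)
def plan(*poses):
    c=cur()
    for q in poses:
        d=c[1].T@(q[0]-c[0])*1e3;w=R.from_matrix(c[1].T@q[1]).as_rotvec(degrees=True)
        print('shift',d.round(1),'turn',(w/5).round(2),'rows>=',max(np.linalg.norm(d)/41.7,np.linalg.norm(w)/7.16).round(1),'to',q[0].round(3));c=q
def up(q,dz): return (q[0]+np.r_[0,0,dz],q[1])
def st():
    s=env.get_state();print('t',round(s['clock'],2),'tcp',s['tcp_pos'].round(4),'j',s['joint_positions'].round(3),'F',s['contact_force'].round(1),'w',round(s['grip_width'],3))
E
python3 - <<'E'
from h import *
G=grasp([.479,.060],99,)
plan(up(G,.13),place(60,h=.3),place(60,h=.12))
E
```

```text
shift [  87.1 -174.7   59.4] turn [-0.49 -5.99 -1.75] rows>= 4.9 to [0.475 0.087 0.15 ]
shift [-34748.3  44530.5  19899.2] turn [-2.42 17.11  9.02] rows>= 1436.1 to [ 50.721 -32.496   0.29 ]
shift [-155.9   -0.    90. ] turn [0. 0. 0.] rows>= 4.3 to [ 50.721 -32.496   0.11 ]
```

Run:
```python
from h import *
G=grasp([.479,.060],99,)
plan(place(.06,h=.3),place(.06,h=.1),place(-.15,h=.2))
```

```text
shift [290.9 -98.4 -81.7] turn [-3.49 11.65  6.01] rows>= 9.5 to [0.551 0.291 0.29 ]
shift [-173.2   -0.   100. ] turn [0. 0. 0.] rows>= 4.8 to [0.551 0.291 0.091]
shift [  86.5 -210.   -50.1] turn [0. 0. 0.] rows>= 5.6 to [0.375 0.406 0.19 ]
```

Call:
move_arm([
  [[145, -50, -40], [-1.75, 5.8, 3], -1],
  [[290, -98, -82], [-3.49, 11.65, 6.01], -1],
  [[290, -98, -82], [-3.49, 11.65, 6.01], -1],
  [[290, -98, -82], [-3.49, 11.65, 6.01], -1],
  [[290, -98, -82], [-3.49, 11.65, 6.01], -1],
  [[290, -98, -82], [-3.49, 11.65, 6.01], -1],
  [[290, -98, -82], [-3.49, 11.65, 6.01], -1],
  [[290, -98, -82], [-3.49, 11.65, 6.01], -1],
  [[290, -98, -82], [-3.49, 11.65, 6.01], -1],
  [[290, -98, -82], [-3.49, 11.65, 6.01], -1],
])

```text
clock: 0.98
tcp_pos: [0.5497, 0.2907, 0.2895]
eef_rot: [-2.086, -1.126, -1.207]
contact_force: [-0.9, -0.9, -0.5]
grip_width: 1.003
```

Run:
```python
from h import *
st();plan(place(.06,h=.3),place(.06,h=.12),place(-.15,h=.12))
```

```text
t 0.98 tcp [0.5497 0.2907 0.2895] j [ 0.052 -0.378  2.222  1.117  0.892  0.065] F [-0.9 -0.9 -0.5] w 1.003
shift [1.4 1.1 0.4] turn [ 0.   -0.03 -0.02] rows>= 0.0 to [0.551 0.291 0.29 ]
shift [-155.9   -0.    90. ] turn [0. 0. 0.] rows>= 4.3 to [0.551 0.291 0.11 ]
shift [-1.0e-01 -2.1e+02 -1.0e-01] turn [0. 0. 0.] rows>= 5.0 to [0.375 0.406 0.11 ]
```

Reached in one call. I'll test the lowered pose and the nearest slot (high enough to be clear).

Call:
move_arm([
  [[-78, 0, 45], [0, 0, 0], -1],
  [[-156, 0, 90], [0, 0, 0], -1],
  [[-156, 0, 90], [0, 0, 0], -1],
  [[-156, 0, 90], [0, 0, 0], -1],
  [[-156, 0, 90], [0, 0, 0], -1],
  [[-156, 0, 90], [0, 0, 0], -1],
])

```text
clock: 1.48
tcp_pos: [0.5485, 0.2895, 0.1048]
eef_rot: [-2.092, -1.126, -1.194]
contact_force: [-0.2, -0.1, -0.2]
grip_width: 1.004
```

Call:
move_arm([
  [[0, -40, 0], [0, 0, 0], -1],
  [[0, -80, 0], [0, 0, 0], -1],
  [[0, -120, 0], [0, 0, 0], -1],
  [[0, -160, 0], [0, 0, 0], -1],
  [[0, -210, 0], [0, 0, 0], -1],
  [[0, -210, 0], [0, 0, 0], -1],
  [[0, -210, 0], [0, 0, 0], -1],
  [[0, -210, 0], [0, 0, 0], -1],
])

```text
clock: 2.15
tcp_pos: [0.3771, 0.4058, 0.1136]
eef_rot: [-2.084, -1.13, -1.211]
contact_force: [0.0, 0.1, 0.2]
grip_width: 1.0
```

Run:
```python
from h import *
st();plan(place(-.15,h=.12))
G=grasp([.479,.060],99)
plan(up(G,.13),up(G,0))
```

```text
t 2.15 tcp [0.3771 0.4058 0.1136] j [ 0.501 -0.436  2.588  1.584  0.421 -0.276] F [0.  0.1 0.2] w 1.0
shift [-3.1 -1.4  0.8] turn [ 0.01 -0.04  0.04] rows>= 0.1 to [0.375 0.406 0.11 ]
shift [ -75.5  256.1 -202.7] turn [  2.47 -17.14  -9.  ] rows>= 13.6 to [0.475 0.087 0.15 ]
shift [ 65.    0.  112.6] turn [0. 0. 0.] rows>= 3.1 to [0.475 0.087 0.02 ]
```

Call:
move_arm([
  [[-10, 60, -100], [0.6, -4.2, -2.2], -1],
  [[-30, 128, -150], [1.25, -8.6, -4.5], -1],
  [[-50, 200, -202], [1.8, -13, -6.7], -1],
  [[-76, 256, -203], [2.47, -17.14, -9], -1],
  [[-76, 256, -203], [2.47, -17.14, -9], -1],
  [[-76, 256, -203], [2.47, -17.14, -9], -1],
  [[-76, 256, -203], [2.47, -17.14, -9], -1],
  [[-76, 256, -203], [2.47, -17.14, -9], -1],
  [[-76, 256, -203], [2.47, -17.14, -9], -1],
  [[-76, 256, -203], [2.47, -17.14, -9], -1],
])

```text
clock: 2.98
tcp_pos: [0.4766, 0.0807, 0.1498]
eef_rot: [2.295, 2.06, 0.252]
contact_force: [0.4, 1.4, -0.2]
grip_width: 0.997
```

Run:
```python
from h import *
st();G=grasp([.479,.060],99)
plan(up(G,.13),up(G,0))
```

```text
t 2.98 tcp [0.4766 0.0807 0.1498] j [ 0.012 -0.328  2.177  0.079  1.141  0.093] F [ 0.4  1.4 -0.2] w 0.997
shift [ 6.2 -2.7  0.4] turn [ 0.94 -6.76 -3.44] rows>= 5.3 to [0.475 0.087 0.15 ]
shift [ 65.    0.  112.6] turn [0. 0. 0.] rows>= 3.1 to [0.475 0.087 0.02 ]
```

Call:
move_arm([
  [[6, -3, 0], [0.94, -6.76, -3.44], -1],
  [[6, -3, 0], [0.94, -6.76, -3.44], -1],
  [[6, -3, 0], [0.94, -6.76, -3.44], -1],
  [[6, -3, 0], [0.94, -6.76, -3.44], -1],
  [[6, -3, 0], [0.94, -6.76, -3.44], -1],
  [[6, -3, 0], [0.94, -6.76, -3.44], -1],
  [[6, -3, 0], [0.94, -6.76, -3.44], -1],
  [[6, -3, 0], [0.94, -6.76, -3.44], -1],
])

```text
clock: 3.65
tcp_pos: [0.4721, 0.0913, 0.1473]
eef_rot: [1.758, 2.063, -0.466]
contact_force: [0.4, -0.7, -0.1]
grip_width: 1.0
```

Run:
```python
from h import *
st();G=grasp([.479,.060],99)
plan(up(G,.13),up(G,0))
P=par('wrist');im=env.camera('wrist')
mid=np.array([.479,.06]);u=hd(99);v=np.array([u[1],-u[0],0])
X=[np.r_[mid,.06]+a*.0575*u+b*.03*v for a in(-1,1) for b in(-1,1)]+[np.r_[mid,.03]+.085*u]
im=im.copy()
for q in proj(P,X): cv2.circle(im,(int(q[0]),int(q[1])),3,(255,0,0),-1)
print(proj(P,X).round(0).tolist());save('w1',im)
```

```text
t 3.65 tcp [0.4721 0.0913 0.1473] j [ 0.379 -0.108  2.06  -0.518  1.346  0.377] F [ 0.4 -0.7 -0.1] w 1.0
shift [-5.   1.9  0.3] turn [ 0.01 -0.07  0.02] rows>= 0.1 to [0.475 0.087 0.15 ]
shift [ 65.    0.  112.6] turn [0. 0. 0.] rows>= 3.1 to [0.475 0.087 0.02 ]
[[290.0, 221.0], [350.0, 222.0], [279.0, 118.0], [362.0, 118.0], [321.0, 64.0]]
```

View pics/w1.png

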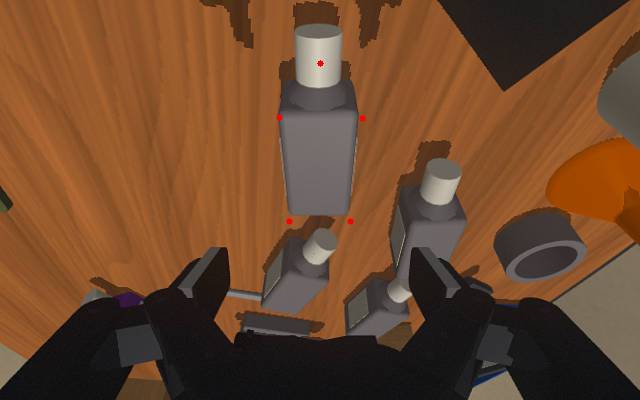

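The wrist view shows the bottle's top corners within ~7 px of prediction (corners about (284,112), (357,112), (289,213), (351,213)), so the estimate is good. Descend and grip.

Call:
move_arm([
  [[20, 1, 38], [0, 0, 0], -1],
  [[40, 2, 75], [0, 0, 0], -1],
  [[60, 2, 113], [0, 0, 0], -1],
  [[60, 2, 113], [0, 0, 0], -1],
  [[60, 2, 113], [0, 0, 0], 1],
  [[60, 2, 113], [0, 0, 0], 1],
  [[60, 2, 113], [0, 0, 0], 1],
  [[60, 2, 113], [0, 0, 0], 1],
  [[60, 2, 113], [0, 0, 0], 1],
  [[60, 2, 113], [0, 0, 0], 1],
], squeeze=50)

```text
clock: 4.53
tcp_pos: [0.4763, 0.0895, 0.0227]
eef_rot: [1.754, 2.062, -0.458]
contact_force: [1.2, 2.0, 7.1]
grip_width: 0.689
```

Run:
```python
from h import *
st();c=cur()
print(c[1].round(3))
plan(up(c,.2),place(.065,h=.22),place(.065,h=.106))
```

```text
t 4.53 tcp [0.4763 0.0895 0.0227] j [ 0.374  0.074  2.123 -0.567  1.127  0.508] F [1.2 2.  7.1] w 0.689
[[-0.138  0.987  0.085]
 [ 0.858  0.162 -0.487]
 [-0.495  0.006 -0.869]]
shift [ -99.     1.1 -173.8] turn [0. 0. 0.] rows>= 4.8 to [0.476 0.089 0.223]
shift [165.6 110.1 -79.6] turn [-2.39 17.01  9.09] rows>= 13.6 to [0.555 0.288 0.21 ]
shift [-98.7  -0.   57. ] turn [0. 0. 0.] rows>= 2.7 to [0.555 0.288 0.096]
```

Call:
move_arm([
  [[-20, 0, -35], [0, 0, 0], 1],
  [[-40, 0, -70], [0, 0, 0], 1],
  [[-60, 0, -105], [0, 0, 0], 1],
  [[-80, 1, -140], [0, 0, 0], 1],
  [[-99, 1, -174], [0, 0, 0], 1],
  [[-99, 1, -174], [0, 0, 0], 1],
  [[-99, 1, -174], [0, 0, 0], 1],
])

```text
clock: 5.12
tcp_pos: [0.4762, 0.0898, 0.2234]
eef_rot: [1.755, 2.062, -0.455]
contact_force: [0.0, -0.3, -2.6]
grip_width: 0.688
```

Call:
move_arm([
  [[17, 11, -8], [-0.18, 1.28, 0.68], 1],
  [[33, 22, -16], [-0.36, 2.55, 1.36], 1],
  [[50, 33, -24], [-0.54, 3.83, 2.05], 1],
  [[66, 44, -32], [-0.72, 5.1, 2.73], 1],
  [[83, 55, -40], [-0.9, 6.38, 3.41], 1],
  [[99, 66, -48], [-1.08, 7.65, 4.09], 1],
  [[116, 77, -56], [-1.26, 8.93, 4.77], 1],
  [[132, 88, -64], [-1.43, 10.2, 5.45], 1],
  [[149, 99, -72], [-1.61, 11.5, 6.14], 1],
  [[166, 110, -80], [-1.79, 12.76, 6.82], 1],
])

```text
clock: 5.95
tcp_pos: [0.5531, 0.2881, 0.2049]
eef_rot: [-2.269, -1.557, -0.851]
contact_force: [-0.8, 1.6, -1.8]
grip_width: 0.687
```

Run:
```python
from h import *
st();plan(place(.065,h=.2),place(.065,h=.106))
```

```text
t 5.95 tcp [0.5531 0.2881 0.2049] j [ 0.172 -0.217  2.092  0.62   0.901  0.238] F [-0.8  1.6 -1.8] w 0.687
shift [-7.9  0.5 12.3] turn [-0.66  4.49  2.28] rows>= 3.5 to [0.555 0.288 0.19 ]
shift [-81.4  -0.   47. ] turn [0. 0. 0.] rows>= 2.3 to [0.555 0.288 0.096]
```

Call:
move_arm([
  [[-8, 0, 12], [-0.66, 4.49, 2.28], 1],
  [[-8, 0, 12], [-0.66, 4.49, 2.28], 1],
  [[-8, 0, 12], [-0.66, 4.49, 2.28], 1],
  [[-8, 0, 12], [-0.66, 4.49, 2.28], 1],
  [[-8, 0, 12], [-0.66, 4.49, 2.28], 1],
  [[-8, 0, 12], [-0.66, 4.49, 2.28], 1],
])

```text
clock: 6.45
tcp_pos: [0.5536, 0.2876, 0.1889]
eef_rot: [-2.091, -1.135, -1.197]
contact_force: [0.1, -0.1, -1.1]
grip_width: 0.691
```

Call:
move_arm([
  [[-27, 0, 16], [0, 0, 0], 1],
  [[-54, 0, 31], [0, 0, 0], 1],
  [[-81, 0, 47], [0, 0, 0], 1],
  [[-81, 0, 47], [0, 0, 0], 1],
  [[-81, 0, 47], [0, 0, 0], 1],
  [[-81, 0, 47], [0, 0, 0], 1],
])

```text
clock: 6.95
tcp_pos: [0.5571, 0.2885, 0.1015]
eef_rot: [-2.085, -1.138, -1.207]
contact_force: [-0.5, 0.2, -2.3]
grip_width: 0.688
```

Run:
```python
from h import *
st();print(cur()[1].round(3))
a=env.camera('scene')[120:260,340:500];b=env.camera('side')[70:210,220:380]
im=np.hstack([cv2.resize(a,None,fx=2.5,fy=2.5,interpolation=2),cv2.resize(b,None,fx=2.5,fy=2.5,interpolation=2)]);save('p1',im);print(im.shape)
```

```text
t 6.95 tcp [0.5571 0.2885 0.1015] j [ 0.047 -0.055  2.32   1.485  0.782 -0.492] F [-0.5  0.2 -2.3] w 0.688
[[ 0.268  0.839  0.473]
 [ 0.423 -0.544  0.725]
 [ 0.866  0.006 -0.5  ]]
(350, 800, 3)
```

View pics/p1.png

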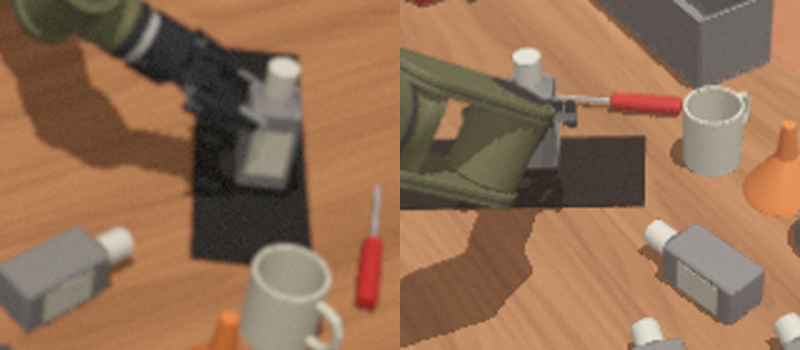

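Upright above the mat (base near crop (265,185) left picture). Lower until it touches.

Call:
move_arm([
  [[-4, 0, 2], [0, 0, 0], 1],
  [[-7, 0, 4], [0, 0, 0], 1],
  [[-10, 0, 6], [0, 0, 0], 1],
  [[-10, 0, 6], [0, 0, 0], 1],
  [[-10, 0, 6], [0, 0, 0], 1],
])

```text
clock: 7.47
tcp_pos: [0.5556, 0.2881, 0.087]
eef_rot: [-2.087, -1.136, -1.204]
contact_force: [0.3, -0.0, -3.0]
grip_width: 0.692
```

Call:
move_arm([
  [[-1.7, 0, 1], [0, 0, 0], 1],
  [[-3.5, 0, 2], [0, 0, 0], 1],
  [[-3.5, 0, 2], [0, 0, 0], 1],
  [[-3.5, 0, 2], [0, 0, 0], 1],
])

```text
clock: 7.8
tcp_pos: [0.5569, 0.2888, 0.0858]
eef_rot: [-2.082, -1.135, -1.209]
contact_force: [-2.5, -1.3, 5.0]
grip_width: 0.687
```

Call:
move_arm([
  [[0, 0, 0], [0, 0, 0], -1],
  [[0, 0, 0], [0, 0, 0], -1],
  [[0, 0, 0], [0, 0, 0], -1],
  [[0, 0, 0], [0, 0, 0], -1],
  [[0, 0, 0], [0, 0, 0], -1],
  [[0, 0, 0], [0, 0, 0], -1],
  [[0, 0, -30], [0, 0, 0], -1],
  [[0, 0, -65], [0, 0, 0], -1],
  [[0, 0, -105], [0, 0, 0], -1],
  [[0, 0, -145], [0, 0, 0], -1],
])

```text
clock: 8.63
tcp_pos: [0.4857, 0.1827, 0.156]
eef_rot: [-2.086, -1.137, -1.201]
contact_force: [0.6, 0.1, 1.5]
grip_width: 1.001
```

Run:
```python
from h import *
st()
G=grasp([.619,-.036],98)
plan(up(G,.16),up(G,0))
a=env.camera('scene');save('scene1',a);save('side1',env.camera('side'))
b=cv2.imread('pics/scene0.png')[:,:,::-1]
d=(np.abs(a.astype(int)-b).sum(2)>60).astype(np.uint8)
n,l,s,c=cv2.connectedComponentsWithStats(cv2.morphologyEx(d,cv2.MORPH_OPEN,np.ones((3,3))));print([x.tolist() for x in s[1:] if x[4]>40])
```

```text
t 8.63 tcp [0.4857 0.1827 0.156 ] j [-0.249 -0.387  2.469  1.216  1.062 -0.331] F [0.6 0.1 1.5] w 1.001
shift [-25.5 212.7 -89.8] turn [  2.35 -17.12  -8.73] rows>= 13.5 to [ 0.615 -0.009  0.18 ]
shift [ 80.    0.  138.6] turn [0. 0. 0.] rows>= 3.8 to [ 0.615 -0.009  0.02 ]
[[288, 0, 21, 41, 364], [309, 0, 121, 247, 15284], [311, 5, 8, 18, 97], [304, 55, 9, 14, 94], [299, 70, 11, 41, 271], [434, 146, 26, 53, 1059]]
```

Call:
move_arm([
  [[20, 20, -50], [0.25, -1.28, -0.7], -1],
  [[10, 60, -100], [0.5, -3, -1.5], -1],
  [[-20, 130, -120], [1.0, -7, -3.5], -1],
  [[-25, 213, -110], [1.67, -12, -6], -1],
  [[-25, 213, -90], [1.67, -12, -6], -1],
  [[-25, 213, -90], [1.67, -12, -6], -1],
  [[-25, 213, -90], [1.67, -12, -6], -1],
  [[-25, 213, -90], [1.67, -12, -6], -1],
  [[-25, 213, -90], [1.67, -12, -6], -1],
  [[-25, 213, -90], [1.67, -12, -6], -1],
])

```text
clock: 9.57
tcp_pos: [0.618, -0.0064, 0.1796]
eef_rot: [2.2, 2.056, 0.054]
contact_force: [0.2, 0.4, -0.1]
grip_width: 0.998
```

Run:
```python
from h import *
st()
G=grasp([.619,-.036],98)
plan(up(G,.16),up(G,0))
```

```text
t 9.57 tcp [ 0.618  -0.0064  0.1796] j [-0.067  0.002  1.833 -0.067  1.187  0.022] F [ 0.2  0.4 -0.1] w 0.998
shift [-2.6 -2.6 -0.1] turn [ 0.63 -5.12 -2.65] rows>= 4.0 to [ 0.615 -0.009  0.18 ]
shift [ 80.    0.  138.6] turn [0. 0. 0.] rows>= 3.8 to [ 0.615 -0.009  0.02 ]
```

Call:
move_arm([
  [[-3, -3, 0], [0.63, -5.12, -2.65], -1],
  [[-3, -3, 0], [0.63, -5.12, -2.65], -1],
  [[-3, -3, 0], [0.63, -5.12, -2.65], -1],
  [[-3, -3, 0], [0.63, -5.12, -2.65], -1],
  [[-3, -3, 0], [0.63, -5.12, -2.65], -1],
  [[-3, -3, 0], [0.63, -5.12, -2.65], -1],
])

```text
clock: 10.07
tcp_pos: [0.6129, -0.0091, 0.1774]
eef_rot: [1.78, 2.046, -0.474]
contact_force: [0.8, -0.1, 0.4]
grip_width: 0.998
```

```bash
cat >> h.py <<'E'
def overlay(name,mid,ang):
    P=par('wrist');im=env.camera('wrist').copy();mid=np.array(mid);u=hd(ang);v=np.array([u[1],-u[0],0])
    X=[np.r_[mid,.06]+a*.0575*u+b*.03*v for a in(-1,1) for b in(-1,1)]+[np.r_[mid,.03]+.085*u]
    q=proj(P,X);print(q.round(0).tolist());[cv2.circle(im,(int(a),int(b)),3,(255,0,0),-1) for a,b in q];save(name,im)
E
python3 - <<'E'
from h import *
st()
G=grasp([.619,-.036],98)
plan(up(G,0))
overlay('w2',[.619,-.036],98)
E
```

```text
t 10.07 tcp [ 0.6129 -0.0091  0.1774] j [ 0.139  0.088  1.812 -0.542  1.288  0.167] F [ 0.8 -0.1  0.4] w 0.998
shift [ 78.3   2.6 137.1] turn [-0.03 -0.06 -0.  ] rows>= 3.8 to [ 0.615 -0.009  0.02 ]
[[292.0, 197.0], [349.0, 197.0], [283.0, 93.0], [359.0, 93.0], [321.0, 43.0]]
```

View pics/w2.png

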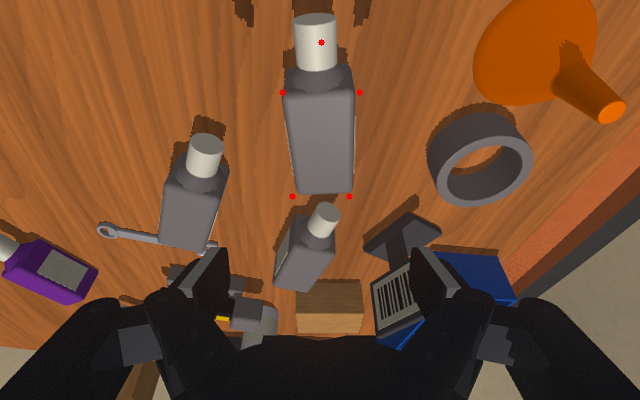

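Body corners (285,92), (353,90), (293,192), (352,190) match the prediction to a few px. Grasp C.

Call:
move_arm([
  [[20, 1, 35], [0, 0, 0], -1],
  [[40, 2, 70], [0, 0, 0], -1],
  [[60, 2, 105], [0, 0, 0], -1],
  [[79, 2, 137], [0, 0, 0], -1],
  [[79, 2, 137], [0, 0, 0], -1],
  [[79, 2, 137], [0, 0, 0], 1],
  [[79, 2, 137], [0, 0, 0], 1],
  [[79, 2, 137], [0, 0, 0], 1],
  [[79, 2, 137], [0, 0, 0], 1],
  [[79, 2, 137], [0, 0, 0], 1],
])

```text
clock: 10.95
tcp_pos: [0.6184, -0.0105, 0.0258]
eef_rot: [1.782, 2.036, -0.466]
contact_force: [1.3, 2.5, 4.2]
grip_width: 0.688
```

Call:
move_arm([
  [[0, 0, 0], [0, 0, 0], 1],
  [[-20, 0, -35], [0, 0, 0], 1],
  [[-40, 0, -70], [0, 0, 0], 1],
  [[-60, 0, -105], [0, 0, 0], 1],
  [[-80, 0, -140], [0, 0, 0], 1],
  [[-100, 0, -174], [0, 0, 0], 1],
  [[-120, 0, -208], [0, 0, 0], 1],
  [[-120, 0, -208], [0, 0, 0], 1],
  [[-120, 0, -208], [0, 0, 0], 1],
])

```text
clock: 11.7
tcp_pos: [0.6166, -0.0111, 0.2666]
eef_rot: [1.783, 2.036, -0.464]
contact_force: [-0.2, -0.1, -3.6]
grip_width: 0.687
```

Run:
```python
from h import *
st();print(cur()[1][:,2].round(3))
plan(place(.165,h=.27),place(.165,h=.106))
plan(place(-.035,h=.27))
```

```text
t 11.7 tcp [ 0.6166 -0.0111  0.2666] j [ 0.135  0.025  1.725 -0.528  1.407  0.095] F [-0.2 -0.1 -3.6] w 0.687
[ 0.075 -0.491 -0.868]
shift [ 211.    55.1 -113.2] turn [-2.25 17.08  8.76] rows>= 13.5 to [0.639 0.234 0.26 ]
shift [-142.   -0.   82.] turn [0. 0. 0.] rows>= 3.9 to [0.639 0.234 0.096]
shift [ 323.9  -96.1 -179.5] turn [-2.25 17.08  8.76] rows>= 13.5 to [0.472 0.343 0.26 ]
```

Call:
move_arm([
  [[21, 5, -11], [-0.17, 1.28, 0.66], 1],
  [[42, 11, -22], [-0.34, 2.56, 1.31], 1],
  [[63, 16, -34], [-0.5, 3.84, 1.97], 1],
  [[84, 22, -45], [-0.67, 5.12, 2.63], 1],
  [[105, 27, -56], [-0.84, 6.4, 3.28], 1],
  [[126, 33, -68], [-1.01, 7.7, 3.94], 1],
  [[148, 38, -79], [-1.18, 8.97, 4.6], 1],
  [[169, 44, -90], [-1.35, 10.25, 5.25], 1],
  [[190, 50, -102], [-1.52, 11.5, 5.9], 1],
  [[211, 55, -113], [-1.67, 12.76, 6.54], 1],
])

```text
clock: 12.53
tcp_pos: [0.6368, 0.2333, 0.2529]
eef_rot: [-2.273, -1.542, -0.851]
contact_force: [-0.6, 1.1, -3.2]
grip_width: 0.688
```

Run:
```python
from h import *
st();plan(place(.165,h=.27),place(.165,h=.11))
```

```text
t 12.53 tcp [0.6368 0.2333 0.2529] j [ 0.046 -0.09   1.898  0.631  1.025  0.174] F [-0.6  1.1 -3.2] w 0.688
shift [ 5.3  2.8 -5.2] turn [-0.64  4.46  2.16] rows>= 3.5 to [0.639 0.234 0.26 ]
shift [-138.6   -0.    80. ] turn [0. 0. 0.] rows>= 3.8 to [0.639 0.234 0.1  ]
```

Call:
move_arm([
  [[5, 3, -5], [-0.64, 4.46, 2.16], 1],
  [[5, 3, -5], [-0.64, 4.46, 2.16], 1],
  [[5, 3, -5], [-0.64, 4.46, 2.16], 1],
  [[5, 3, -5], [-0.64, 4.46, 2.16], 1],
  [[5, 3, -5], [-0.64, 4.46, 2.16], 1],
  [[5, 3, -5], [-0.64, 4.46, 2.16], 1],
])

```text
clock: 13.03
tcp_pos: [0.6385, 0.2326, 0.2587]
eef_rot: [-2.09, -1.135, -1.198]
contact_force: [-0.5, -0.1, -1.7]
grip_width: 0.684
```

Call:
move_arm([
  [[-35, 0, 20], [0, 0, 0], 1],
  [[-70, 0, 40], [0, 0, 0], 1],
  [[-104, 0, 60], [0, 0, 0], 1],
  [[-130, 0, 75], [0, 0, 0], 1],
  [[-139, 0, 80], [0, 0, 0], 1],
  [[-139, 0, 80], [0, 0, 0], 1],
  [[-139, 0, 80], [0, 0, 0], 1],
  [[-139, 0, 80], [0, 0, 0], 1],
])

```text
clock: 13.7
tcp_pos: [0.6421, 0.2324, 0.1047]
eef_rot: [-2.085, -1.139, -1.209]
contact_force: [0.9, 0.0, -1.9]
grip_width: 0.692
```

Call:
move_arm([
  [[-3, 0, 2], [0, 0, 0], 1],
  [[-7, 0, 4], [0, 0, 0], 1],
  [[-7, 0, 4], [0, 0, 0], 1],
  [[-7, 0, 4], [0, 0, 0], 1],
])

```text
clock: 14.03
tcp_pos: [0.6404, 0.2321, 0.0945]
eef_rot: [-2.087, -1.136, -1.206]
contact_force: [-0.6, -1.1, -2.8]
grip_width: 0.686
```

Run:
```python
from h import *
st();plan(place(.165,h=.1))
```

```text
t 14.03 tcp [0.6404 0.2321 0.0945] j [-0.074  0.125  2.148  1.424  0.871 -0.516] F [-0.6 -1.1 -2.8] w 0.686
shift [-3.2 -1.9  2.4] turn [-0.01  0.02  0.07] rows>= 0.1 to [0.639 0.234 0.091]
```

Call:
move_arm([
  [[-2, 0, 1], [0, 0, 0], 1],
  [[-4, 0, 2.5], [0, 0, 0], 1],
  [[-4, 0, 2.5], [0, 0, 0], 1],
  [[-4, 0, 2.5], [0, 0, 0], 1],
])

```text
clock: 14.37
tcp_pos: [0.6403, 0.2323, 0.0892]
eef_rot: [-2.087, -1.136, -1.205]
contact_force: [0.2, -0.1, -2.0]
grip_width: 0.688
```

Call:
move_arm([
  [[-2, 0, 1], [0, 0, 0], 1],
  [[-2.6, 0, 1.5], [0, 0, 0], 1],
  [[-2.6, 0, 1.5], [0, 0, 0], 1],
])

```text
clock: 14.62
tcp_pos: [0.6409, 0.2322, 0.087]
eef_rot: [-2.086, -1.136, -1.207]
contact_force: [-0.2, -0.6, -0.2]
grip_width: 0.687
```

Beginning to touch; 2 mm more, then release and back off.

Call:
move_arm([
  [[-2, 0, 1], [0, 0, 0], 1],
  [[-2, 0, 1], [0, 0, 0], 1],
  [[-2, 0, 1], [0, 0, 0], 1],
])

```text
clock: 14.87
tcp_pos: [0.6416, 0.2325, 0.0868]
eef_rot: [-2.083, -1.135, -1.21]
contact_force: [-2.3, -1.7, 5.4]
grip_width: 0.691
```

Call:
move_arm([
  [[0, 0, 0], [0, 0, 0], -1],
  [[0, 0, 0], [0, 0, 0], -1],
  [[0, 0, 0], [0, 0, 0], -1],
  [[0, 0, 0], [0, 0, 0], -1],
  [[0, 0, 0], [0, 0, 0], -1],
  [[0, 0, 0], [0, 0, 0], -1],
  [[0, 0, -30], [0, 0, 0], -1],
  [[0, 0, -65], [0, 0, 0], -1],
  [[0, 0, -105], [0, 0, 0], -1],
  [[0, 0, -145], [0, 0, 0], -1],
])

```text
clock: 15.7
tcp_pos: [0.5704, 0.1267, 0.1572]
eef_rot: [-2.086, -1.137, -1.203]
contact_force: [0.1, -0.8, 0.2]
grip_width: 0.999
```

```bash
cat >> h.py <<'E'
def diff(prev,new):
    a=env.camera('side');save(new,a);b=cv2.imread(f'pics/{prev}.png')[:,:,::-1]
    d=(np.abs(a.astype(int)-b).sum(2)>60).astype(np.uint8)
    n,l,s,c=cv2.connectedComponentsWithStats(cv2.morphologyEx(d,cv2.MORPH_OPEN,np.ones((3,3))));print([x.tolist() for x in s[1:] if x[4]>40])
E
python3 - <<'E'
from h import *
st()
G=grasp([.479,-.157],72.5)
plan(up(G,.16),up(G,0))
diff('side0','side2');save('scene2',env.camera('scene'))
E
```

```text
t 15.7 tcp [0.5704 0.1267 0.1572] j [-0.326 -0.129  2.267  1.218  1.103 -0.419] F [ 0.1 -0.8  0.2] w 0.999
shift [-112.1   70.2 -237.1] turn [  0.92 -17.85  -3.3 ] rows>= 12.7 to [ 0.487 -0.131  0.18 ]
shift [ 80.   -0.  138.6] turn [0. 0. 0.] rows>= 3.8 to [ 0.487 -0.131  0.02 ]
[[0, 0, 380, 241, 39699], [0, 46, 48, 96, 1461], [264, 126, 16, 15, 168], [305, 150, 61, 50, 1608], [53, 153, 28, 42, 382], [63, 224, 34, 45, 728], [106, 234, 27, 13, 188], [102, 278, 7, 19, 91]]
```

View pics/scene2.png

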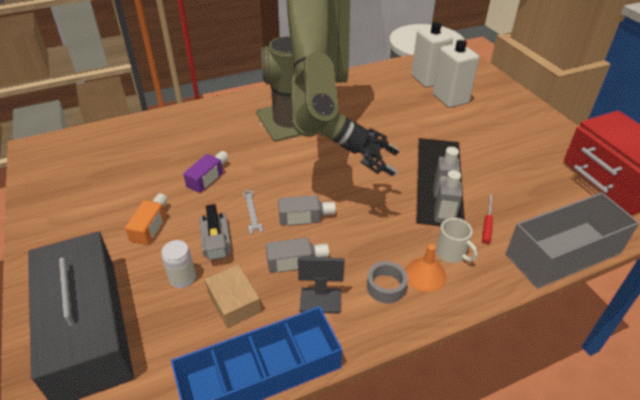

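Both stand on the mat (450,170 and 448,195); A and B unmoved. Next A.

Call:
move_arm([
  [[10, 5, -41], [0.05, -1.2, -0.2], -1],
  [[0, 10, -80], [0.15, -3.5, -0.6], -1],
  [[-20, 30, -130], [0.25, -5, -1], -1],
  [[-50, 50, -180], [0.5, -9, -1.7], -1],
  [[-112, 70, -237], [0.67, -13, -2.4], -1],
  [[-112, 70, -237], [0.67, -13, -2.4], -1],
  [[-112, 70, -237], [0.67, -13, -2.4], -1],
  [[-112, 70, -237], [0.67, -13, -2.4], -1],
  [[-112, 70, -237], [0.67, -13, -2.4], -1],
  [[-112, 70, -237], [0.67, -13, -2.4], -1],
])

```text
clock: 16.63
tcp_pos: [0.4892, -0.1288, 0.1793]
eef_rot: [2.515, 1.715, -0.089]
contact_force: [0.2, 0.7, -0.3]
grip_width: 0.996
```

Run:
```python
from h import *
st()
G=grasp([.479,-.157],72.5)
plan(up(G,.16),up(G,0))
```

```text
t 16.63 tcp [ 0.4892 -0.1288  0.1793] j [-0.302 -0.2    2.02  -0.109  1.285  0.101] F [ 0.2  0.7 -0.3] w 0.996
shift [-2.6 -1.  -0.1] turn [ 0.27 -4.81 -0.89] rows>= 3.4 to [ 0.487 -0.131  0.18 ]
shift [ 80.   -0.  138.6] turn [0. 0. 0.] rows>= 3.8 to [ 0.487 -0.131  0.02 ]
```

Call:
move_arm([
  [[-3, -1, 0], [0.27, -4.81, -0.89], -1],
  [[-3, -1, 0], [0.27, -4.81, -0.89], -1],
  [[-3, -1, 0], [0.27, -4.81, -0.89], -1],
  [[-3, -1, 0], [0.27, -4.81, -0.89], -1],
  [[-3, -1, 0], [0.27, -4.81, -0.89], -1],
  [[-3, -1, 0], [0.27, -4.81, -0.89], -1],
])

```text
clock: 17.13
tcp_pos: [0.4862, -0.1311, 0.1782]
eef_rot: [2.238, 1.642, -0.596]
contact_force: [-0.7, -0.3, -0.3]
grip_width: 0.998
```

Run:
```python
from h import *
st()
G=grasp([.479,-.157],72.5)
plan(up(G,0))
overlay('w3',[.479,-.157],72.5)
```

```text
t 17.13 tcp [ 0.4862 -0.1311  0.1782] j [-0.084 -0.085  1.984 -0.513  1.395  0.352] F [-0.7 -0.3 -0.3] w 0.998
shift [ 79.2   1.3 137.4] turn [-0.02 -0.06  0.01] rows>= 3.8 to [ 0.487 -0.131  0.02 ]
[[291.0, 196.0], [348.0, 196.0], [281.0, 92.0], [358.0, 92.0], [319.0, 42.0]]
```

View pics/w3.png

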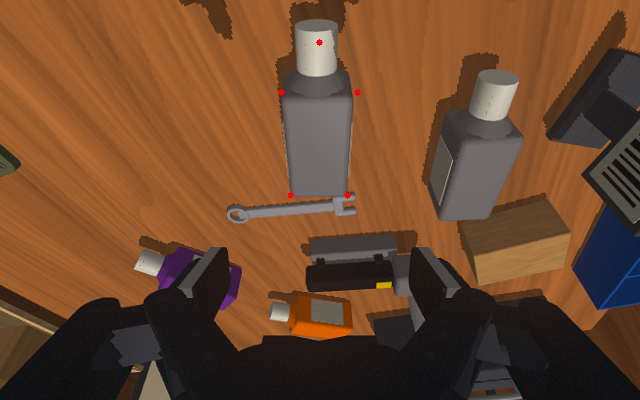

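Body corners about (283,95), (353,95), (289,194), (349,195): a match. Grasp A and lift.

Call:
move_arm([
  [[20, 1, 35], [0, 0, 0], -1],
  [[40, 1, 70], [0, 0, 0], -1],
  [[60, 1, 105], [0, 0, 0], -1],
  [[79, 1, 137], [0, 0, 0], -1],
  [[79, 1, 137], [0, 0, 0], -1],
  [[79, 1, 137], [0, 0, 0], 1],
  [[79, 1, 137], [0, 0, 0], 1],
  [[79, 1, 137], [0, 0, 0], 1],
  [[79, 1, 137], [0, 0, 0], 1],
  [[79, 1, 137], [0, 0, 0], 1],
])

```text
clock: 18.02
tcp_pos: [0.49, -0.1327, 0.0248]
eef_rot: [2.238, 1.634, -0.588]
contact_force: [1.5, 2.1, 5.6]
grip_width: 0.681
```

Call:
move_arm([
  [[0, 0, 0], [0, 0, 0], 1],
  [[-20, 0, -35], [0, 0, 0], 1],
  [[-40, 0, -70], [0, 0, 0], 1],
  [[-60, 0, -105], [0, 0, 0], 1],
  [[-80, 0, -140], [0, 0, 0], 1],
  [[-100, 0, -174], [0, 0, 0], 1],
  [[-120, 0, -208], [0, 0, 0], 1],
  [[-120, 0, -208], [0, 0, 0], 1],
  [[-120, 0, -208], [0, 0, 0], 1],
])

```text
clock: 18.77
tcp_pos: [0.4884, -0.133, 0.2656]
eef_rot: [2.238, 1.633, -0.586]
contact_force: [-0.2, 0.2, -2.4]
grip_width: 0.687
```

Run:
```python
from h import *
st();print(cur()[1][:,2].round(3))
plan(place(-.038,h=.27))
```

```text
t 18.77 tcp [ 0.4884 -0.133   0.2656] j [-0.087 -0.152  1.894 -0.506  1.523  0.28 ] F [-0.2  0.2 -2.4] w 0.687
[-0.144 -0.473 -0.869]
shift [ 392.3 -163.1 -218.9] turn [-0.81 17.8   3.36] rows>= 12.7 to [0.469 0.345 0.26 ]
```

Call:
move_arm([
  [[32, -13, -18], [-0.06, 1.35, 0.25], 1],
  [[64, -27, -36], [-0.12, 2.7, 0.5], 1],
  [[96, -40, -54], [-0.18, 4.05, 0.75], 1],
  [[129, -53, -72], [-0.24, 5.4, 1.0], 1],
  [[161, -67, -90], [-0.3, 6.75, 1.25], 1],
  [[193, -80, -108], [-0.36, 8.1, 1.5], 1],
  [[225, -94, -126], [-0.42, 9.45, 1.75], 1],
  [[257, -107, -144], [-0.48, 10.8, 2.0], 1],
  [[290, -120, -162], [-0.55, 12.1, 2.28], 1],
  [[322, -134, -180], [-0.61, 13.4, 2.5], 1],
])

```text
clock: 19.6
tcp_pos: [0.4701, 0.26, 0.2559]
eef_rot: [-2.343, -1.378, -0.829]
contact_force: [0.0, 0.6, -1.6]
grip_width: 0.683
```

Run:
```python
from h import *
st();plan(place(-.038,h=.27),place(-.038,h=.107))
```

```text
t 19.6 tcp [0.4701 0.26   0.2559] j [ 0.137 -0.5    2.215  0.576  1.042  0.446] F [ 0.   0.6 -1.6] w 0.683
shift [ 61.3 -42.6  40. ] turn [-0.27  4.41  0.75] rows>= 3.1 to [0.469 0.345 0.26 ]
shift [-141.2   -0.    81.5] turn [0. 0. 0.] rows>= 3.9 to [0.469 0.345 0.098]
```

Call:
move_arm([
  [[30, -21, 20], [-0.14, 2.2, 0.37], 1],
  [[61, -43, 40], [-0.27, 4.41, 0.75], 1],
  [[61, -43, 40], [-0.27, 4.41, 0.75], 1],
  [[61, -43, 40], [-0.27, 4.41, 0.75], 1],
  [[61, -43, 40], [-0.27, 4.41, 0.75], 1],
  [[61, -43, 40], [-0.27, 4.41, 0.75], 1],
  [[61, -43, 40], [-0.27, 4.41, 0.75], 1],
])

```text
clock: 20.18
tcp_pos: [0.4697, 0.3434, 0.2616]
eef_rot: [-2.09, -1.134, -1.202]
contact_force: [0.6, -0.7, -1.2]
grip_width: 0.689
```

Call:
move_arm([
  [[-35, 0, 20], [0, 0, 0], 1],
  [[-70, 0, 40], [0, 0, 0], 1],
  [[-104, 0, 60], [0, 0, 0], 1],
  [[-130, 0, 75], [0, 0, 0], 1],
  [[-141, 0, 82], [0, 0, 0], 1],
  [[-145, 0, 84], [0, 0, 0], 1],
  [[-145, 0, 84], [0, 0, 0], 1],
  [[-145, 0, 84], [0, 0, 0], 1],
])

```text
clock: 20.85
tcp_pos: [0.4711, 0.3429, 0.0949]
eef_rot: [-2.09, -1.134, -1.205]
contact_force: [-0.3, -0.6, -2.1]
grip_width: 0.686
```

Call:
move_arm([
  [[-2, 0, 1], [0, 0, 0], 1],
  [[-3.5, 0, 2], [0, 0, 0], 1],
  [[-3.5, 0, 2], [0, 0, 0], 1],
])

```text
clock: 21.1
tcp_pos: [0.4714, 0.3435, 0.0927]
eef_rot: [-2.086, -1.134, -1.209]
contact_force: [-1.0, -1.0, 3.3]
grip_width: 0.687
```

Run:
```python
from h import *
st();plan(place(-.038,h=.0965))
```

```text
t 21.1 tcp [0.4714 0.3435 0.0927] j [ 0.219 -0.21   2.474  1.591  0.649 -0.484] F [-1.  -1.   3.3] w 0.687
shift [-5.1 -2.4  2.6] turn [ 0.01 -0.    0.06] rows>= 0.1 to [0.469 0.345 0.087]
```

Call:
move_arm([
  [[-1, 0, 0.5], [0, 0, 0], 1],
  [[-1, 0, 0.5], [0, 0, 0], 1],
])

```text
clock: 21.27
tcp_pos: [0.4717, 0.3439, 0.093]
eef_rot: [-2.083, -1.134, -1.21]
contact_force: [-3.6, -4.6, 10.0]
grip_width: 0.688
```

Call:
move_arm([
  [[0, 0, 0], [0, 0, 0], -1],
  [[0, 0, 0], [0, 0, 0], -1],
  [[0, 0, 0], [0, 0, 0], -1],
  [[0, 0, 0], [0, 0, 0], -1],
  [[0, 0, 0], [0, 0, 0], -1],
  [[0, 0, 0], [0, 0, 0], -1],
  [[0, 0, -30], [0, 0, 0], -1],
  [[0, 0, -65], [0, 0, 0], -1],
  [[0, 0, -105], [0, 0, 0], -1],
  [[0, 0, -145], [0, 0, 0], -1],
])

```text
clock: 22.1
tcp_pos: [0.4007, 0.24, 0.1603]
eef_rot: [-2.088, -1.135, -1.198]
contact_force: [0.4, -0.5, 1.9]
grip_width: 0.998
```

Run:
```python
from h import *
st()
G=grasp([.620,-.247],75.5)
plan((np.array([.5,-.05,.25]),cur()[1]),up(G,.16),up(G,0))
diff('side2','side3')
```

```text
t 22.1 tcp [0.4007 0.24   0.1603] j [-0.112 -0.744  2.657  1.15   1.009 -0.092] F [ 0.4 -0.5  1.9] w 0.998
shift [ -18.1  241.  -208.8] turn [0. 0. 0.] rows>= 7.7 to [ 0.5  -0.05  0.25]
shift [-98.2 199.1 -28.4] turn [  1.05 -17.77  -3.95] rows>= 12.7 to [ 0.627 -0.22   0.18 ]
shift [ 80.   -0.  138.6] turn [0. 0. 0.] rows>= 3.8 to [ 0.627 -0.22   0.02 ]
[[0, 0, 314, 239, 32289], [298, 117, 13, 7, 45], [171, 119, 22, 5, 76], [222, 120, 22, 20, 197], [246, 122, 6, 12, 62], [317, 122, 9, 13, 92], [309, 197, 36, 56, 1340], [17, 221, 77, 64, 2874], [106, 235, 28, 13, 192], [102, 278, 7, 19, 83]]
```

Call:
move_arm([
  [[-3, 30, -25], [0, 0, 0], -1],
  [[-5, 60, -50], [0, 0, 0], -1],
  [[-8, 90, -78], [-0.1, -1, 0], -1],
  [[-10, 120, -104], [-0.1, -2.2, -0.3], -1],
  [[-12, 150, -130], [0.2, -3.6, -0.8], -1],
  [[-14, 180, -156], [0.3, -5, -1.1], -1],
  [[-16, 210, -182], [0.4, -6.4, -1.4], -1],
  [[-18, 241, -209], [0.46, -7.8, -1.74], -1],
  [[-18, 241, -209], [0.54, -9.2, -2.04], -1],
])

```text
clock: 22.9
tcp_pos: [0.5046, -0.0563, 0.2549]
eef_rot: [-2.554, -1.677, -0.367]
contact_force: [-0.4, 0.3, 0.2]
grip_width: 1.001
```

Run:
```python
from h import *
st()
G=grasp([.620,-.247],75.5)
plan(up(G,.16),up(G,0))
```

```text
t 22.9 tcp [ 0.5046 -0.0563  0.2549] j [-0.353 -0.31   1.994  0.235  1.372  0.02 ] F [-0.4  0.3  0.2] w 1.001
shift [-118.3  172.1   63. ] turn [ 0.61 -8.61 -2.04] rows>= 6.2 to [ 0.627 -0.22   0.18 ]
shift [ 80.   -0.  138.6] turn [0. 0. 0.] rows>= 3.8 to [ 0.627 -0.22   0.02 ]
```

Call:
move_arm([
  [[-24, 35, 5], [0.12, -1.4, -0.34], -1],
  [[-48, 70, 15], [0.24, -2.9, -0.7], -1],
  [[-72, 105, 30], [0.35, -4.3, -1], -1],
  [[-96, 140, 45], [0.47, -5.7, -1.4], -1],
  [[-118, 172, 63], [0.61, -7.2, -1.7], -1],
  [[-118, 172, 63], [0.61, -8.61, -2.04], -1],
  [[-118, 172, 63], [0.61, -8.61, -2.04], -1],
  [[-118, 172, 63], [0.61, -8.61, -2.04], -1],
  [[-118, 172, 63], [0.61, -8.61, -2.04], -1],
])

```text
clock: 23.65
tcp_pos: [0.6237, -0.2119, 0.174]
eef_rot: [2.186, 1.706, -0.58]
contact_force: [0.1, -0.3, 0.1]
grip_width: 1.002
```

Run:
```python
from h import *
st()
G=grasp([.620,-.247],75.5)
plan(up(G,0))
overlay('w4',[.620,-.247],75.5)
```

```text
t 23.65 tcp [ 0.6237 -0.2119  0.174 ] j [-0.187  0.209  1.682 -0.53   1.327  0.209] F [ 0.1 -0.3  0.1] w 1.002
shift [ 69.4   6.  138.1] turn [-0.02 -0.11  0.09] rows>= 3.7 to [ 0.627 -0.22   0.02 ]
[[295.0, 205.0], [351.0, 205.0], [288.0, 104.0], [363.0, 105.0], [326.0, 55.0]]
```

View pics/w4.png

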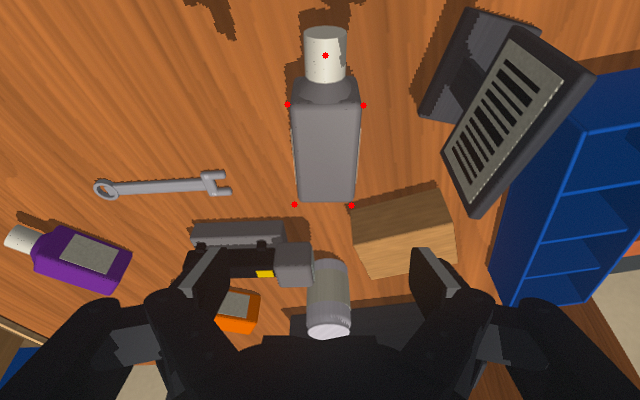

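Match again (body corners (290,103), (363,103), (297,200), (355,200)); the label's stripes are visible at (505,115). Grasp B.

Call:
move_arm([
  [[17, 3, 35], [0, 0, 0], -1],
  [[35, 5, 70], [0, 0, 0], -1],
  [[52, 6, 105], [0, 0, 0], -1],
  [[70, 6, 137], [0, 0, 0], -1],
  [[70, 6, 137], [0, 0, 0], -1],
  [[70, 6, 137], [0, 0, 0], 1],
  [[70, 6, 137], [0, 0, 0], 1],
  [[70, 6, 137], [0, 0, 0], 1],
  [[70, 6, 137], [0, 0, 0], 1],
  [[70, 6, 137], [0, 0, 0], 1],
])

```text
clock: 24.53
tcp_pos: [0.6302, -0.2209, 0.0249]
eef_rot: [2.182, 1.7, -0.575]
contact_force: [0.9, 2.0, 7.2]
grip_width: 0.687
```

Call:
move_arm([
  [[0, 0, 0], [0, 0, 0], 1],
  [[-20, 0, -35], [0, 0, 0], 1],
  [[-40, 0, -70], [0, 0, 0], 1],
  [[-60, 0, -105], [0, 0, 0], 1],
  [[-80, 0, -140], [0, 0, 0], 1],
  [[-100, 0, -174], [0, 0, 0], 1],
  [[-120, 0, -208], [0, 0, 0], 1],
  [[-120, 0, -208], [0, 0, 0], 1],
  [[-120, 0, -208], [0, 0, 0], 1],
])

```text
clock: 25.28
tcp_pos: [0.6299, -0.2225, 0.2662]
eef_rot: [2.183, 1.698, -0.571]
contact_force: [0.1, -0.5, -1.6]
grip_width: 0.687
```

Run:
```python
from h import *
st();print(cur()[1][:,2].round(3))
plan((np.array([.45,.15,.26]),place(-.14)[1]))
plan((np.array([.50,.0,.26]),cur()[1]))
```

```text
t 25.28 tcp [ 0.6299 -0.2225  0.2662] j [-0.2    0.156  1.584 -0.519  1.443  0.127] F [ 0.1 -0.5 -1.6] w 0.687
[-0.117 -0.479 -0.87 ]
shift [ 278.5 -265.6 -151.8] turn [-1.06 17.72  4.08] rows>= 12.7 to [0.45 0.15 0.26]
shift [ 162.8 -180.4  -85.9] turn [0. 0. 0.] rows>= 6.2 to [0.5  0.   0.26]
```

Call:
move_arm([
  [[28, -27, -15], [-0.08, 1.38, 0.32], 1],
  [[56, -53, -30], [-0.16, 2.76, 0.64], 1],
  [[84, -80, -46], [-0.25, 4.14, 0.95], 1],
  [[111, -106, -61], [-0.33, 5.5, 1.27], 1],
  [[139, -133, -76], [-0.41, 6.9, 1.6], 1],
  [[167, -159, -91], [-0.5, 8.3, 1.9], 1],
  [[195, -186, -106], [-0.58, 9.7, 2.2], 1],
  [[223, -212, -121], [-0.66, 11, 2.5], 1],
  [[251, -239, -137], [-0.74, 12.4, 2.86], 1],
  [[278, -266, -152], [-0.82, 13.7, 3.15], 1],
])

```text
clock: 26.12
tcp_pos: [0.4464, 0.1512, 0.2552]
eef_rot: [-2.313, -1.372, -0.867]
contact_force: [-0.2, 1.0, -1.7]
grip_width: 0.687
```

Run:
```python
from h import *
st();plan(place(-.14,h=.27),place(-.14,h=.106))
```

```text
t 26.12 tcp [0.4464 0.1512 0.2552] j [-0.187 -0.621  2.3    0.681  1.253  0.163] F [-0.2  1.  -1.7] w 0.687
shift [ 150.5 -176.5  110.5] turn [-0.32  4.01  0.81] rows>= 6.2 to [0.384 0.4   0.26 ]
shift [-142.   -0.   82.] turn [0. 0. 0.] rows>= 3.9 to [0.384 0.4   0.096]
```

Call:
move_arm([
  [[40, -29, 8], [-0.1, 1.3, 0.27], 1],
  [[75, -59, 22], [-0.2, 2.6, 0.54], 1],
  [[100, -88, 40], [-0.32, 4.01, 0.81], 1],
  [[125, -118, 60], [-0.32, 4.01, 0.81], 1],
  [[145, -147, 80], [-0.32, 4.01, 0.81], 1],
  [[160, -176, 104], [-0.32, 4.01, 0.81], 1],
  [[150, -176, 110], [-0.32, 4.01, 0.81], 1],
  [[150, -176, 110], [-0.32, 4.01, 0.81], 1],
  [[150, -176, 110], [-0.32, 4.01, 0.81], 1],
  [[150, -176, 110], [-0.32, 4.01, 0.81], 1],
])

```text
clock: 26.95
tcp_pos: [0.3848, 0.3975, 0.2596]
eef_rot: [-2.091, -1.134, -1.202]
contact_force: [-0.6, 0.1, -0.9]
grip_width: 0.687
```

Call:
move_arm([
  [[-35, 0, 20], [0, 0, 0], 1],
  [[-70, 0, 40], [0, 0, 0], 1],
  [[-104, 0, 60], [0, 0, 0], 1],
  [[-130, 0, 75], [0, 0, 0], 1],
  [[-139, 0, 80], [0, 0, 0], 1],
  [[-139, 0, 80], [0, 0, 0], 1],
  [[-139, 0, 80], [0, 0, 0], 1],
  [[-139, 0, 80], [0, 0, 0], 1],
])

```text
clock: 27.62
tcp_pos: [0.3868, 0.3968, 0.1027]
eef_rot: [-2.09, -1.132, -1.207]
contact_force: [0.8, -0.5, -0.7]
grip_width: 0.689
```

Call:
move_arm([
  [[-2, 0, 1], [0, 0, 0], 1],
  [[-3.5, 0, 2], [0, 0, 0], 1],
  [[-3.5, 0, 2], [0, 0, 0], 1],
])

```text
clock: 27.87
tcp_pos: [0.3855, 0.3973, 0.0979]
eef_rot: [-2.088, -1.135, -1.206]
contact_force: [0.1, -0.1, -2.1]
grip_width: 0.693
```

Run:
```python
from h import *
st();plan(place(-.14,h=.1))
```

```text
t 27.87 tcp [0.3855 0.3973 0.0979] j [ 0.464 -0.386  2.586  1.651  0.451 -0.378] F [ 0.1 -0.1 -2.1] w 0.693
shift [-5.5 -3.   5.1] turn [0.01 0.02 0.05] rows>= 0.2 to [0.384 0.4   0.091]
```

Call:
move_arm([
  [[-2, 0, 1], [0, 0, 0], 1],
  [[-3.5, 0, 2], [0, 0, 0], 1],
  [[-3.5, 0, 2], [0, 0, 0], 1],
])

```text
clock: 28.12
tcp_pos: [0.3844, 0.397, 0.0919]
eef_rot: [-2.09, -1.135, -1.202]
contact_force: [0.1, -0.0, -1.3]
grip_width: 0.687
```

Call:
move_arm([
  [[-2, 0, 1], [0, 0, 0], 1],
  [[-3, 0, 1.7], [0, 0, 0], 1],
  [[-3, 0, 1.7], [0, 0, 0], 1],
])

```text
clock: 28.37
tcp_pos: [0.3849, 0.3974, 0.0893]
eef_rot: [-2.089, -1.135, -1.204]
contact_force: [-0.6, 0.4, 0.8]
grip_width: 0.688
```

Call:
move_arm([
  [[-1.5, 0, 0.8], [0, 0, 0], 1],
  [[-1.5, 0, 0.8], [0, 0, 0], 1],
])

```text
clock: 28.53
tcp_pos: [0.3855, 0.3979, 0.0891]
eef_rot: [-2.086, -1.134, -1.206]
contact_force: [-2.1, -1.5, 6.3]
grip_width: 0.681
```

Call:
move_arm([
  [[0, 0, 0], [0, 0, 0], -1],
  [[0, 0, 0], [0, 0, 0], -1],
  [[0, 0, 0], [0, 0, 0], -1],
  [[0, 0, 0], [0, 0, 0], -1],
  [[0, 0, 0], [0, 0, 0], -1],
  [[0, 0, 0], [0, 0, 0], -1],
  [[0, 15, -20], [0, 0, 0], -1],
  [[0, 18, -50], [0, 0, 0], -1],
  [[0, 20, -80], [0, 0, 0], -1],
  [[0, 60, -110], [0, 0, 0], -1],
])

```text
clock: 29.37
tcp_pos: [0.3771, 0.2965, 0.144]
eef_rot: [-2.079, -1.146, -1.209]
contact_force: [2.7, -0.0, 0.3]
grip_width: 1.0
```

Run:
```python
from h import *
st();save('scene4',env.camera('scene'));save('side4',env.camera('side'))
a=cv2.imread('pics/scene4.png')[110:260,380:500];b=cv2.imread('pics/side4.png')[60:210,180:400]
im=np.hstack([cv2.resize(a,None,fx=2.3,fy=2.3,interpolation=2),cv2.resize(b,None,fx=2.3,fy=2.3,interpolation=2)]);cv2.imwrite('pics/p4.png',im);print(im.shape)
```

```text
t 29.37 tcp [0.3771 0.2965 0.144 ] j [ 0.111 -0.767  2.7    1.184  0.809 -0.026] F [ 2.7 -0.   0.3] w 1.0
(345, 782, 3)
```

View pics/p4.png

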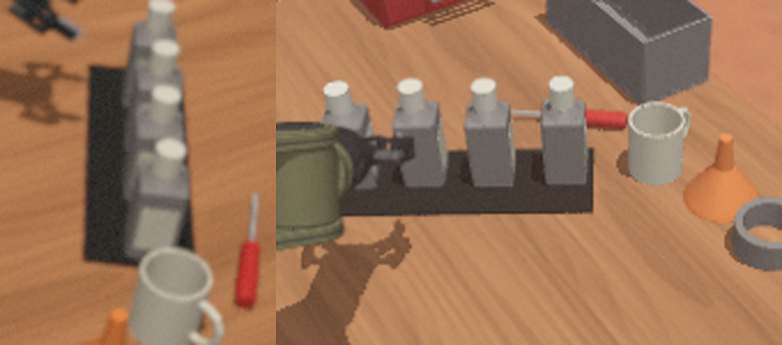

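Run:
```python
from h import *
np.set_printoptions(precision=3,suppress=True)
S=np.array([(161,5),(165,47),(166,95),(171,150)])/2.3+[380,110]
Q=(np.array([(336,88),(411,86),(484,85),(561,83)])-[276,0])/2.3+[180,60]
for nm,t in (('tri',tri(par('scene'),S,par('side'),Q)),('side',onz(par('side'),Q,.164)),('scene',onz(par('scene'),S,.164))):
    d=t[:,:2]-[.492,.310];print(nm,t[:,2:],'s',d@[.837,-.547],'x',d@[.547,.837])
```

```text
tri [[0.165 0.   ]
 [0.166 0.001]
 [0.164 0.001]
 [0.163 0.002]] s [-0.136 -0.033  0.067  0.172] x [0.009 0.011 0.011 0.014]
side [[0.164]
 [0.164]
 [0.164]
 [0.164]] s [-0.136 -0.033  0.067  0.171] x [0.01  0.012 0.012 0.015]
scene [[0.164]
 [0.164]
 [0.164]
 [0.164]] s [-0.137 -0.037  0.068  0.174] x [0.009 0.012 0.01  0.013]
```

All four caps read 0.164 m high, mat x ≈ +11 mm, mat y −136…+172 mm: step 1 is met. Now the scanner (estimate: origin (0.461,−0.400), heading −11.4°).

```bash
cat >> h.py <<'E'
def down(p,a,z):  # tool down, tool x = -heading a
    x=-hd(a);return np.r_[p,z],fr(x,np.cross(-Z,x),-Z)
E
python3 - <<'E'
from h import *
q=down([.45,.0],-11.4,.3)
q2=down([.461,-.40],-11.4,.22)
plan(q,q2)
E
```

```text
shift [  30.9  216.4 -251.8] turn [ 11.73  -7.64 -20.06] rows>= 17.1 to [0.45 0.   0.3 ]
shift [ -89.8 -389.9   80. ] turn [0. 0. 0.] rows>= 9.8 to [ 0.461 -0.4    0.22 ]
```

Call:
move_arm([
  [[3, 22, -35], [0, 0, 0], -1],
  [[6, 44, -65], [0, 0, 0], -1],
  [[9, 66, -95], [0.69, -0.45, -1.18], -1],
  [[13, 90, -125], [1.38, -0.9, -2.36], -1],
  [[17, 116, -155], [2.07, -1.35, -3.54], -1],
  [[21, 145, -185], [2.76, -1.8, -4.7], -1],
  [[25, 175, -215], [3.45, -2.25, -5.9], -1],
  [[31, 205, -240], [4.1, -2.7, -7.1], -1],
  [[31, 216, -252], [4.8, -3.15, -8.26], -1],
  [[31, 216, -252], [5.5, -3.6, -9.4], -1],
])

```text
clock: 30.3
tcp_pos: [0.4518, 0.0046, 0.2948]
eef_rot: [-1.489, -2.303, -0.769]
contact_force: [-0.4, 0.5, 0.3]
grip_width: 1.001
```

Run:
```python
from h import *
st();plan(down([.45,.0],-11.4,.3))
plan(down([.461,-.25],-11.4,.27),down([.461,-.40],-11.4,.22))
```

```text
t 30.3 tcp [0.4518 0.0046 0.2948] j [-0.478 -0.306  2.     0.567  1.697 -0.901] F [-0.4  0.5  0.3] w 1.001
shift [-0.  -1.7 -7. ] turn [  6.07  -4.15 -10.51] rows>= 9.0 to [0.45 0.   0.3 ]
shift [-207.3  -80.7 -126.7] turn [  6.07  -4.15 -10.51] rows>= 9.0 to [ 0.461 -0.25   0.27 ]
shift [ -29.6 -147.    50. ] turn [0. 0. 0.] rows>= 3.8 to [ 0.461 -0.4    0.22 ]
```

Call:
move_arm([
  [[-21, -8, -13], [0.67, -0.46, -1.17], -1],
  [[-42, -16, -25], [1.35, -0.92, -2.34], -1],
  [[-63, -24, -38], [2.0, -1.38, -3.5], -1],
  [[-84, -32, -50], [2.7, -1.84, -4.67], -1],
  [[-105, -40, -63], [3.37, -2.3, -5.84], -1],
  [[-126, -48, -76], [4.05, -2.77, -7.0], -1],
  [[-147, -56, -89], [4.7, -3.23, -8.2], -1],
  [[-168, -65, -101], [5.4, -3.7, -9.3], -1],
  [[-190, -73, -114], [6.07, -4.15, -10.51], -1],
  [[-207, -81, -127], [6.07, -4.15, -10.51], -1],
])

```text
clock: 31.13
tcp_pos: [0.4578, -0.2459, 0.2668]
eef_rot: [-0.303, -3.124, -0.005]
contact_force: [0.6, -1.0, -0.4]
grip_width: 1.0
```

Run:
```python
from h import *
st();plan(down([.461,-.40],-11.4,.22))
```

```text
t 31.13 tcp [ 0.4578 -0.2459  0.2668] j [-5.970e-01 -1.950e-01  1.865e+00  1.000e-03  1.476e+00 -1.974e+00] F [ 0.6 -1.  -0.4] w 1.0
shift [ -33.  -150.7   46.3] turn [ 0.03 -0.04  0.06] rows>= 3.9 to [ 0.461 -0.4    0.22 ]
```

Call:
move_arm([
  [[-9, -38, 0], [0, 0, 0], -1],
  [[-17, -75, 10], [0, 0, 0], -1],
  [[-25, -113, 25], [0, 0, 0], -1],
  [[-33, -151, 46], [0, 0, 0], -1],
  [[-33, -151, 46], [0, 0, 0], -1],
  [[-33, -151, 46], [0, 0, 0], -1],
  [[-33, -151, 46], [0, 0, 0], -1],
])

```text
clock: 31.72
tcp_pos: [0.4598, -0.4005, 0.2204]
eef_rot: [-0.314, -3.122, -0.009]
contact_force: [0.1, -1.1, -0.0]
grip_width: 1.0
```

Run:
```python
from h import *
import pickle
st();P=par('wrist');im=env.camera('wrist').copy();pickle.dump(P,open('Pw5.pkl','wb'));save('w5raw',im)
o=np.array([.461,-.400,.03]);h=hd(-11.4);l=np.array([-h[1],h[0],0])
X=[o+a*h+b*l+c*Z for a,b,c in [(.105,.027,.044),(.105,-.027,.044),(-.075,.015,.034),(-.075,-.015,.034),(.065,.0375,0),(.065,-.0375,0),(-.065,.0375,0),(-.065,-.0375,0)]]
q=proj(P,X);print(q.round(0).tolist());[cv2.circle(im,(int(a),int(b)),2,(255,0,0),-1) for a,b in q];save('w5',im)
```

```text
t 31.72 tcp [ 0.4598 -0.4005  0.2204] j [-8.050e-01  3.400e-02  1.727e+00  2.000e-03  1.387e+00 -2.176e+00] F [ 0.1 -1.1 -0. ] w 1.0
[[343.0, 273.0], [295.0, 273.0], [334.0, 108.0], [304.0, 108.0], [349.0, 226.0], [289.0, 226.0], [352.0, 118.0], [285.0, 118.0]]
```

View pics/w5.png

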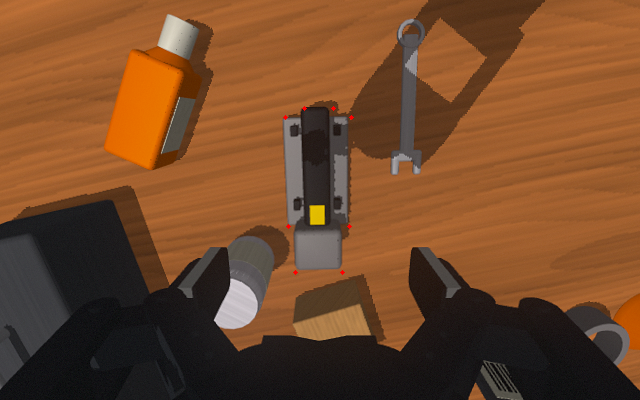

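Run:
```python
from h import *
import pickle
np.set_printoptions(precision=4,suppress=True)
P=pickle.load(open('Pw5.pkl','rb'))
b=onz(P,[(316,108.5)],.064)[0];f=onz(P,[(318.5,268)],.074)[0]
r=onz(P,[(285,118),(350,118),(288,226),(349,226)],.03)
d=(f-b)[:2];a=np.degrees(np.arctan2(d[1],d[0]));o=b[:2]+.075*hd(a)[:2]
print(b,f,np.linalg.norm(d),a,o,'rest',r.mean(0))
g=o+.005*hd(a)[:2]
plan(down(g,a,.12),down(g,a,.037))
```

```text
[ 0.3874 -0.3881  0.064 ] [ 0.5578 -0.4202  0.074 ] 0.17346870434487238 -10.651305321345605 [ 0.4611 -0.402 ] rest [ 0.4608 -0.4008  0.03  ]
shift [ -6.5  -1.8 101.6] turn [ 0.04 -0.04 -0.15] rows>= 2.4 to [ 0.466 -0.403  0.12 ]
shift [ 0.  0. 83.] turn [0. 0. 0.] rows>= 2.0 to [ 0.466 -0.403  0.037]
```

Overlay matches: handle back (316,108), head front (318,268), rest square around it. Origin ≈ (0.460,−0.401), heading −10.9°. Descend and grip.

Call:
move_arm([
  [[-2, -1, 40], [0, 0, -0.1], -1],
  [[-5, -2, 80], [0, 0, -0.1], -1],
  [[-6, -2, 120], [0, 0, -0.1], -1],
  [[-6, -2, 155], [0, 0, -0.1], -1],
  [[-6, -2, 175], [0, 0, -0.1], -1],
  [[-6, -2, 183], [0, 0, -0.1], -1],
  [[-6, -2, 183], [0, 0, -0.1], -1],
  [[-6, -2, 183], [0, 0, -0.1], -1],
  [[-6, -2, 183], [0, 0, -0.1], -1],
], squeeze=60)

```text
clock: 32.52
tcp_pos: [0.4663, -0.4049, 0.0419]
eef_rot: [0.3, 3.126, 0.0]
contact_force: [0.3, 0.2, 0.1]
grip_width: 0.998
```

Call:
move_arm([
  [[0, 0, 0], [0, 0, 0], 1],
  [[0, 0, 0], [0, 0, 0], 1],
  [[0, 0, 0], [0, 0, 0], 1],
  [[0, 0, 0], [0, 0, 0], 1],
  [[0, 0, 0], [0, 0, 0], 1],
  [[0, 0, 0], [0, 0, 0], 1],
  [[0, 0, 0], [0, 0, 0], 1],
  [[0, 0, 0], [0, 0, 0], 1],
  [[0, 0, 0], [0, 0, 0], 1],
])

```text
clock: 33.27
tcp_pos: [0.4647, -0.4041, 0.0395]
eef_rot: [-0.301, -3.125, -0.005]
contact_force: [-0.6, 0.9, 5.7]
grip_width: 0.314
```

Run:
```python
from h import *
st();print(cur()[1].round(3))
```

```text
t 33.27 tcp [ 0.4647 -0.4041  0.0395] j [-8.030e-01  2.120e-01  1.854e+00  1.000e-03  1.079e+00 -2.182e+00] F [-0.6  0.9  5.7] w 0.314
[[-0.982  0.191 -0.002]
 [ 0.191  0.982  0.003]
 [ 0.003  0.003 -1.   ]]
```

Call:
move_arm([
  [[0, 0, -15], [0, 0, 0], 1],
  [[0, 0, -40], [0, 0, 0], 1],
  [[0, 0, -75], [0, 0, 0], 1],
  [[0, 0, -110], [0, 0, 0], 1],
  [[0, 0, -145], [0, 0, 0], 1],
  [[0, 0, -180], [0, 0, 0], 1],
  [[0, 0, -180], [0, 0, 0], 1],
  [[0, 0, -180], [0, 0, 0], 1],
])

```text
clock: 33.93
tcp_pos: [0.4658, -0.4054, 0.2211]
eef_rot: [0.301, 3.126, 0.0]
contact_force: [-0.6, 0.0, -1.7]
grip_width: 0.315
```

Run:
```python
from h import *
st();n=hd(-25.6)[:2];L=np.array([.746,-.212])
plan(down(L-.25*n,-25.6,.2),down(L-.25*n,-25.6,.0875),down(L-.2*n,-25.6,.0875))
```

```text
t 33.93 tcp [ 0.4658 -0.4054  0.2211] j [-8.030e-01  4.600e-02  1.714e+00  1.000e-03  1.382e+00 -2.182e+00] F [-0.6  0.  -1.7] w 0.315
shift [  3.8 306.4  21.3] turn [0.01 0.01 2.92] rows>= 7.4 to [ 0.521 -0.104  0.2  ]
shift [  0.    0.  112.5] turn [0. 0. 0.] rows>= 2.7 to [ 0.521 -0.104  0.088]
shift [-50.  -0.   0.] turn [0. 0. 0.] rows>= 1.2 to [ 0.566 -0.126  0.088]
```

Call:
move_arm([
  [[1, 38, 2], [0, 0, 0.37], 1],
  [[1, 76, 5], [0, 0, 0.74], 1],
  [[2, 114, 8], [0, 0, 1.1], 1],
  [[2, 152, 10], [0, 0, 1.46], 1],
  [[3, 190, 13], [0, 0, 1.83], 1],
  [[3, 228, 16], [0, 0, 2.2], 1],
  [[4, 267, 19], [0, 0, 2.56], 1],
  [[4, 306, 21], [0, 0, 2.92], 1],
  [[4, 306, 21], [0, 0, 2.92], 1],
  [[4, 306, 21], [0, 0, 2.92], 1],
])

```text
clock: 34.77
tcp_pos: [0.5179, -0.101, 0.1953]
eef_rot: [-0.688, -3.056, -0.005]
contact_force: [0.5, -0.7, -1.7]
grip_width: 0.309
```

Run:
```python
from h import *
import pickle
st();P=par('wrist');im=env.camera('wrist').copy();pickle.dump(P,open('Pw6.pkl','wb'));save('w6',im)
n=hd(-25.6);L=np.array([.746,-.212,.1]);l=np.array([-n[1],n[0],0])
X=[L+a*l+b*Z for a in (-.047,.047) for b in (-.032,.032)];q=proj(P,X);print(q.round(0).tolist())
[cv2.circle(im,(int(a),int(b)),2,(255,0,0),-1) for a,b in q]
a=cv2.resize(im[200:400],None,fx=1.25,fy=1.25)
s=cv2.resize(env.camera('side')[140:220,380:460],None,fx=3.5,fy=3.5,interpolation=2)
save('side6',env.camera('side'));c=np.zeros((280,800,3),np.uint8);c[:,:280]=s;save('w6c',np.vstack([a,c]))
pickle.dump(par('side'),open('Pside.pkl','wb'))
```

```text
t 34.77 tcp [ 0.5179 -0.101   0.1953] j [-0.296 -0.134  1.931  0.003  1.353 -1.424] F [ 0.5 -0.7 -1.7] w 0.309
[[278.0, 388.0], [271.0, 440.0], [355.0, 388.0], [362.0, 440.0]]
```

View pics/w6c.png

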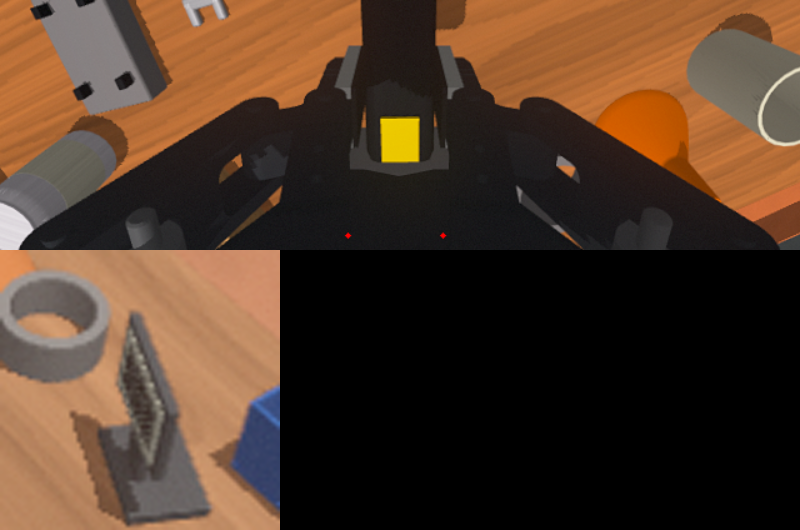

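The wrist view is blocked by the hand, but w4 showed the label clearly; I use that with the side view (label centre about (420,182)).

Run:
```python
from h import *
import pickle
np.set_printoptions(precision=4,suppress=True)
K,d,T=pickle.load(open('Pw5.pkl','rb'))
def M(p,r): m=np.eye(4);m[:3,3]=p;m[:3,:3]=R.from_rotvec(r).as_matrix();return m
C=np.linalg.inv(M([.4598,-.4005,.2204],[-.314,-3.122,-.009]))@T
P4=(K,d,M([.6237,-.2119,.174],[2.186,1.706,-.58])@C)
im=cv2.imread('pics/w4.png')[15:225,430:610];g=cv2.cvtColor(im,6)
m=(g>95).astype(np.uint8)*255;hsv=cv2.cvtColor(im,40);m[(hsv[...,1]>80)]=0
m=cv2.morphologyEx(m,cv2.MORPH_CLOSE,np.ones((11,11)));n,l,s,c=cv2.connectedComponentsWithStats(m)
i=l[105,73] if l[105,73] else 1+s[1:,4].argmax();print(s[i])
box=cv2.approxPolyDP(cv2.convexHull(np.argwhere(l==i)[:,::-1].astype(np.float32).reshape(-1,1,2)),8,True).reshape(-1,2)+[430,15]
print(box.tolist())
E4=np.array([(527,38),(444,182),(563,67),(478,204)],float)
for nm,z,k in(('low',.068,[0,1]),('up',.132,[2,3])):
    q=onz(P4,E4[k],z);v=q[1]-q[0];print(nm,q[:,:2],np.linalg.norm(v),'n',np.degrees(np.arctan2(v[1],v[0]))+90)
print(onz(P4,[E4.mean(0)],.1),tri(P4,[E4.mean(0)],pickle.load(open('Pside.pkl','rb')),[(420.3,182)]))
big=cv2.resize(im,None,fx=2.8,fy=2.8,interpolation=2);cv2.imwrite('pics/w4z.png',big)
```

```text
[  19   57  115  132 2653]
[[553.0, 72.0], [562.0, 83.0], [470.0, 203.0], [451.0, 139.0], [484.0, 95.0]]
low [[ 0.7769 -0.1711]
 [ 0.7257 -0.2925]] 0.1317542964138252 n -22.89304876942242
up [[ 0.763  -0.1617]
 [ 0.7308 -0.2565]] 0.10006563836915723 n -18.737371165578395
[[ 0.7541 -0.213   0.1   ]] [[ 0.751  -0.2112  0.1005  0.0052]]
```

View pics/w4z.png

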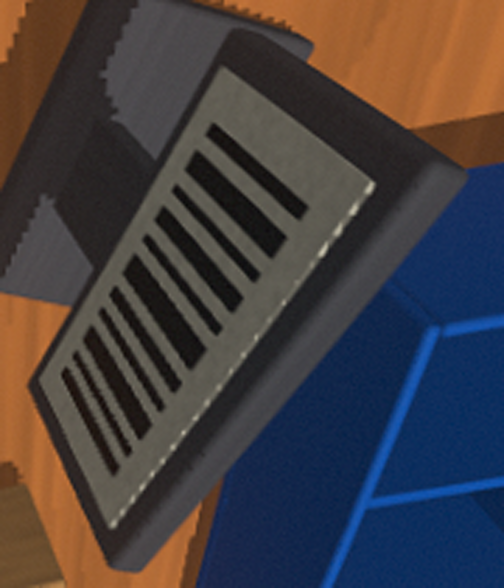

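Label corners in the crop: lower edge (225,68)–(40,380), upper edge (374,184)–(110,527).

Run:
```python
from h import *
import pickle
np.set_printoptions(precision=4,suppress=True)
K,d,T=pickle.load(open('Pw5.pkl','rb'))
def M(p,r): m=np.eye(4);m[:3,3]=p;m[:3,:3]=R.from_rotvec(r).as_matrix();return m
C=np.linalg.inv(M([.4598,-.4005,.2204],[-.314,-3.122,-.009]))@T
P4=(K,d,M([.6237,-.2119,.174],[2.186,1.706,-.58])@C)
E4=np.array([(225,68),(40,380),(374,184),(110,527)])/2.8+[430,15]
qs=[]
for nm,z,k in(('low',.068,[0,1]),('up',.132,[2,3])):
    q=onz(P4,E4[k],z);v=q[1]-q[0];qs+=list(q);print(nm,q[:,:2],np.linalg.norm(v),'n',np.degrees(np.arctan2(v[1],v[0]))+90)
L=np.mean(qs,0);print(L)
for a in (-25.,):
    n=hd(a)[:2];plan(down(L[:2]-.2*n,a,.0875))
st()
```

```text
low [[ 0.7658 -0.1697]
 [ 0.7246 -0.2546]] 0.09441841162832786 n -25.90068426467016
up [[ 0.7653 -0.1696]
 [ 0.7245 -0.2541]] 0.0938157895840572 n -25.822754492972763
[ 0.745 -0.212  0.1  ]
shift [-51.7  -1.8 109.2] turn [ 0.02 -0.07 -0.13] rows>= 2.9 to [ 0.564 -0.127  0.088]
t 34.92 tcp [ 0.5185 -0.1039  0.1971] j [-0.301 -0.134  1.929  0.003  1.353 -1.424] F [-0.4 -0.1 -1. ] w 0.315
```

Edges measure 94 mm both, heading −25.9°, centre (0.745,−0.212,0.100): consistent. Aim and hold.

Call:
move_arm([
  [[-13, 0, 30], [0, 0, 0], 1],
  [[-26, -1, 60], [0, 0, 0], 1],
  [[-39, -2, 90], [0, 0, 0], 1],
  [[-52, -2, 109], [0, 0, 0], 1],
  [[-52, -2, 109], [0, 0, 0], 1],
  [[-52, -2, 109], [0, 0, 0], 1],
  [[-52, -2, 109], [0, 0, 0], 1],
  [[-52, -2, 109], [0, 0, 0], 1],
  [[-52, -2, 109], [0, 0, 0], 1],
  [[-52, -2, 109], [0, 0, 0], 1],
])

```text
clock: 35.75
tcp_pos: [0.5657, -0.1273, 0.0912]
eef_rot: [-0.696, -3.063, -0.005]
contact_force: [-0.5, 0.9, -1.0]
grip_width: 0.313
```

Run:
```python
from h import *
st();p,r=cur();h=-r[:,0];nose=p+.100*h+.0125*Z
n=hd(-25.9);l=np.array([-n[1],n[0],0]);d=np.array([.745,-.212,.1])-nose
print('ahead',d@n,'side',d@l,'z',d[2],'yaw',np.degrees(np.arctan2(h[1],h[0])),'tilt',h[2])
env_im=env.camera('side');save('side7',env_im)
diff('side4','side7b')
```

```text
t 35.75 tcp [ 0.5657 -0.1273  0.0912] j [-0.315  0.074  1.912  0.003  1.157 -1.441] F [-0.5  0.9 -1. ] w 0.313
ahead 0.09831009129241086 side 0.001589236851277064 z -0.003551422893746742 yaw -25.600178622172955 tilt -0.001247982011388862
[[0, 0, 387, 235, 45501], [116, 170, 37, 47, 788], [19, 226, 74, 73, 3231], [107, 229, 27, 20, 307], [79, 240, 22, 26, 277], [342, 268, 80, 52, 1608], [102, 278, 13, 19, 150]]
```

Call:
move_arm([
  [[0, 0, 0], [0, 0, 0], 1],
  [[0, 0, 0], [0, 0, 0], 1],
  [[0, 0, 0], [0, 0, 0], 1],
  [[0, 0, 0], [0, 0, 0], 1],
  [[0, 0, 0], [0, 0, 0], 1],
  [[0, 0, 0], [0, 0, 0], 1],
  [[0, 0, 0], [0, 0, 0], 1],
  [[0, 0, 0], [0, 0, 0], 1],
  [[0, 0, 0], [0, 0, 0], 1],
  [[0, 0, 0], [0, 0, 0], 1],
])

```text
clock: 36.68
tcp_pos: [0.565, -0.1271, 0.0894]
eef_rot: [-0.695, -3.06, -0.005]
contact_force: [-0.0, 0.9, -2.2]
grip_width: 0.314
```

Call:
move_arm([
  [[0, 0, 0], [0, 0, 0], 1],
  [[0, 0, 0], [0, 0, 0], 1],
  [[0, 0, 0], [0, 0, 0], 1],
  [[0, 0, 0], [0, 0, 0], 1],
  [[0, 0, 0], [0, 0, 0], 1],
  [[0, 0, 0], [0, 0, 0], 1],
  [[0, 0, 0], [0, 0, 0], 1],
  [[0, 0, 0], [0, 0, 0], 1],
  [[0, 0, 0], [0, 0, 0], 1],
  [[0, 0, 0], [0, 0, 0], 1],
])

```text
clock: 37.52
tcp_pos: [0.5651, -0.1271, 0.0894]
eef_rot: [-0.695, -3.06, -0.005]
contact_force: [-1.0, 0.4, -1.1]
grip_width: 0.316
```

Call:
move_arm([
  [[0, 0, 0], [0, 0, 0], 1],
  [[0, 0, 0], [0, 0, 0], 1],
  [[0, 0, 0], [0, 0, 0], 1],
  [[0, 0, 0], [0, 0, 0], 1],
  [[0, 0, 0], [0, 0, 0], 1],
  [[0, 0, 0], [0, 0, 0], 1],
  [[0, 0, 0], [0, 0, 0], 1],
  [[0, 0, 0], [0, 0, 0], 1],
  [[0, 0, 0], [0, 0, 0], 1],
  [[0, 0, 0], [0, 0, 0], 1],
])

```text
clock: 38.35
tcp_pos: [0.5651, -0.1271, 0.0894]
eef_rot: [-0.695, -3.06, -0.005]
contact_force: [0.2, 0.3, -1.5]
grip_width: 0.314
```

Run:
```python
from h import *
st()
q=down([.4647,-.4041],-11.0,.21)
c=cur();plan(up((c[0]-np.r_[.03,-.01,0],c[1]),.12),q)
a=env.camera('scene').astype(int);b=cv2.imread('pics/scene4.png')[:,:,::-1]
print('mat-region change',(np.abs(a-b).sum(2)>60)[100:230,415:480].sum());save('scene8',a.astype(np.uint8))
```

```text
t 38.35 tcp [ 0.5651 -0.1271  0.0894] j [-0.315  0.077  1.912  0.003  1.156 -1.441] F [ 0.2  0.3 -1.5] w 0.314
shift [  31.9   -3.7 -119.9] turn [0. 0. 0.] rows>= 3.0 to [ 0.535 -0.117  0.209]
shift [ -60.6 -289.3   -1.5] turn [ 0.03 -0.04 -2.92] rows>= 7.1 to [ 0.465 -0.404  0.21 ]
mat-region change 7
```

Held steady 2.6 s, bottles unchanged. Return the scanner.

Call:
move_arm([
  [[10, -1, -38], [0, 0, 0], 1],
  [[20, -2, -76], [0, 0, 0], 1],
  [[32, -4, -120], [0, 0, 0], 1],
  [[32, -4, -120], [0, 0, 0], 1],
  [[32, -4, -120], [0, 0, 0], 1],
])

```text
clock: 38.82
tcp_pos: [0.5367, -0.1179, 0.2143]
eef_rot: [0.695, 3.058, 0.004]
contact_force: [0.8, 0.6, -0.5]
grip_width: 0.318
```

Call:
move_arm([
  [[-8, -38, 0], [0, 0, -0.4], 1],
  [[-16, -76, 0], [0, 0, -0.8], 1],
  [[-24, -114, 0], [0, 0, -1.2], 1],
  [[-32, -152, 0], [0, 0, -1.6], 1],
  [[-40, -190, 0], [0, 0, -2], 1],
  [[-48, -228, 0], [0, 0, -2.3], 1],
  [[-55, -262, 0], [0, 0, -2.6], 1],
  [[-60, -289, 0], [0, 0, -2.92], 1],
  [[-60, -289, 0], [0, 0, -2.92], 1],
  [[-60, -289, 0], [0, 0, -2.92], 1],
])

```text
clock: 39.65
tcp_pos: [0.4627, -0.4045, 0.2058]
eef_rot: [-0.305, -3.121, -0.01]
contact_force: [0.5, 0.9, -1.5]
grip_width: 0.315
```

Run:
```python
from h import *
st();plan(down([.4647,-.4041],-11.0,.075))
```

```text
t 39.65 tcp [ 0.4627 -0.4045  0.2058] j [-8.060e-01  5.500e-02  1.730e+00  1.000e-03  1.365e+00 -2.182e+00] F [ 0.5  0.9 -1.5] w 0.315
shift [ -2.7   0.  130.8] turn [ 0.07 -0.08 -0.03] rows>= 3.1 to [ 0.465 -0.404  0.075]
```

Call:
move_arm([
  [[-1, 0, 35], [0, 0, 0], 1],
  [[-3, 0, 70], [0, 0, 0], 1],
  [[-3, 0, 105], [0, 0, 0], 1],
  [[-3, 0, 131], [0, 0, 0], 1],
  [[-3, 0, 131], [0, 0, 0], 1],
  [[-3, 0, 131], [0, 0, 0], 1],
  [[-3, 0, 131], [0, 0, 0], 1],
])

```text
clock: 40.23
tcp_pos: [0.4677, -0.4039, 0.079]
eef_rot: [-0.3, -3.126, -0.004]
contact_force: [0.3, 0.5, -1.2]
grip_width: 0.314
```

Run:
```python
from h import *
st();plan(down([.4647,-.4041],-11.0,.0395))
```

```text
t 40.23 tcp [ 0.4677 -0.4039  0.079 ] j [-8.000e-01  1.690e-01  1.829e+00  1.000e-03  1.146e+00 -2.180e+00] F [ 0.3  0.5 -1.2] w 0.314
shift [ 2.8 -0.8 39.5] turn [ 0.03 -0.02  0.01] rows>= 1.0 to [ 0.465 -0.404  0.04 ]
```

Call:
move_arm([
  [[2, 0, 12], [0, 0, 0], 1],
  [[2, -1, 24], [0, 0, 0], 1],
  [[2, -1, 32], [0, 0, 0], 1],
  [[2, -1, 36], [0, 0, 0], 1],
  [[2, -1, 36], [0, 0, 0], 1],
  [[2, -1, 36], [0, 0, 0], 1],
])

```text
clock: 40.73
tcp_pos: [0.4643, -0.4044, 0.0414]
eef_rot: [-0.301, -3.124, -0.006]
contact_force: [0.1, -0.1, -1.9]
grip_width: 0.314
```

Call:
move_arm([
  [[0, 0, 2], [0, 0, 0], 1],
  [[0, 0, 3], [0, 0, 0], 1],
  [[0, 0, 3], [0, 0, 0], 1],
])

```text
clock: 40.98
tcp_pos: [0.4646, -0.4048, 0.0395]
eef_rot: [-0.301, -3.125, -0.004]
contact_force: [-1.1, 0.5, 3.0]
grip_width: 0.311
```

Resting on the block; release and rise.

Call:
move_arm([
  [[0, 0, 0], [0, 0, 0], -1],
  [[0, 0, 0], [0, 0, 0], -1],
  [[0, 0, 0], [0, 0, 0], -1],
  [[0, 0, 0], [0, 0, 0], -1],
  [[0, 0, 0], [0, 0, 0], -1],
  [[0, 0, 0], [0, 0, 0], -1],
  [[0, 0, 0], [0, 0, 0], -1],
  [[0, 0, 0], [0, 0, 0], -1],
  [[0, 0, 0], [0, 0, 0], -1],
])

```text
clock: 41.73
tcp_pos: [0.4643, -0.4044, 0.0386]
eef_rot: [-0.301, -3.124, -0.006]
contact_force: [-0.8, -0.6, 0.1]
grip_width: 0.999
```

Call:
move_arm([
  [[0, 0, -30], [0, 0, 0], -1],
  [[0, 0, -65], [0, 0, 0], -1],
  [[0, 0, -100], [0, 0, 0], -1],
  [[0, 0, -140], [0, 0, 0], -1],
  [[0, 0, -181], [0, 0, 0], -1],
  [[0, 0, -181], [0, 0, 0], -1],
  [[0, 0, -181], [0, 0, 0], -1],
  [[0, 0, -181], [0, 0, 0], -1],
])

```text
clock: 42.4
tcp_pos: [0.4647, -0.4049, 0.2194]
eef_rot: [-0.301, -3.124, -0.006]
contact_force: [0.7, 1.1, -0.6]
grip_width: 1.004
```

Run:
```python
from h import *
st();w=env.camera('wrist');save('w9',w)
a=env.camera('scene');save('scene9',a);b=cv2.imread('pics/scene4.png')[:,:,::-1]
D=np.abs(a.astype(int)-b).sum(2)>60
print('mat-region change',D[100:230,415:480].sum())
im=np.vstack([np.hstack([w[90:290,200:440],a[100:300,380:540]]),]);save('f9',cv2.resize(im,None,fx=2,fy=2,interpolation=2))
```

```text
t 42.4 tcp [ 0.4647 -0.4049  0.2194] j [-8.040e-01  4.800e-02  1.715e+00  1.000e-03  1.384e+00 -2.183e+00] F [ 0.7  1.1 -0.6] w 1.004
mat-region change 8
```

View pics/f9.png

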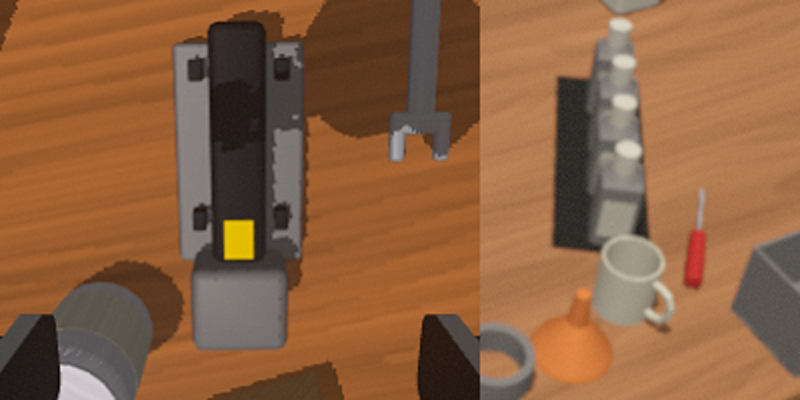

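The scanner lies between the four posts with its head (240,305) past the +x end, and all four bottles stand on the mat (caps at (620,30) to (628,152)). Handing in.

```bash
python3 -c "
from h import *
print(env.job_done());st()"
```

```text
the job is handed in; nothing more can be done
None
the job is handed in; nothing more can be done
```

The job is handed in: all four bottles stand on the mat, and the scanner has read the label and is back on its rest. It took about 42 s of the 210 s allowed. The hand-in gave no verdict, so what follows rests on my own checks.

- **Bottles:** After the last one was placed, two camera views put every cap at 0.163–0.166 m high (0.164 expected). The bottles sit about 9–14 mm off the mat's centre line and between -136 and +172 mm along it, so each base is fully on the mat. The mat area showed no change from then until hand-in.
- **Label reading:** I held the scanner for about 2.6 s. Its window was about 98 mm from the label and under 5 mm off in height and to the side. The heading was within 0.3° and it was level. The window's position is worked out from the grip, as the hand blocked the camera's view of the label.
- **Scanner on its rest:** I released it at the grip pose it was picked up from, to within about 1 mm. The last picture shows it between the four posts with its head at the +x end.
- **Everything else:** The other items looked undisturbed where I could see them, but I did not measure them. I saw no sign of a bottle being knocked.

My first reading of the label's corners gave the wrong width, so I read them again from an enlarged picture. Both long edges then measured 94 mm, as given. I viewed 15 pictures, one over the budget of 14.

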